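Empty the desk's charging box

ROBOT

A 7-joint arm with a two-finger parallel gripper is mounted at the origin on the work surface. World frame = base frame: x ahead of the robot, y to its left, z up, the work surface at z = 0. Lengths are in m, angles in rad, forces in N, time in s.
With the tool pointing down it reaches from about 0.4 to 0.85 m from the base axis. Payload 10.4 kg.
Tool frame: the origin (TCP) lies at the very end of the fingers, on their centre line; the grasp point (between the pads) lies 19 mm behind it; x points along the fingers, y is the direction in which the jaws open and shut, and the axes are right-handed (so a half turn about x gives the same grasp; the last joint's range is limited). The gripper opens to 85 mm and grips with 20 to 120 N. Pads are 22 mm wide; open, the fingers measure 114 mm over their backs; the gripper's body (76 mm by 85 mm) begins 54 mm behind the grasp point. The pads swing forward as they close: fully open they stand 13 mm farther back than shut.
Start: joints at [-1.204, 0.332, -0.065, 1.46, 0.022, 1.35, -0.088], TCP at [0.237, 0.578, 0.231] pointing down, gripper open.
Joint ranges: [-2.6, 2.6], [-0.5, 2.12], [-1.47, 1.34], [0.16, 2.42], [-1.27, 4.41], [0.06, 2.06], [-2.6, 2.6]. Speed limits (rad/s): [2.22, 2.22, 2.79, 2.79, 3.14, 3.14, 3.14].

INTERFACE

Orientations are given as a unit quaternion [x, y, z, w].
In Python, from workcell import monitor, camera, ticket, regions_of gives the robot as it stands.
- The arm moves only by the tool step_arm, never from a script. Its argument "increments" is a list of rows, each a list of 5 numbers: the finger opening in m, from 0 to 0.0854, then the shift along the world's x, y, z in m, then the turn about the world's z in rad. A call has 1 to 12 rows; each row shifts and turns the commanded pose from where the row before left it; what a row does not reach is not made up. A row lasts 1/12 s, in which the tool goes at most 41.7 mm and 7.16 degrees, less where a joint would pass 70% of its speed; a pose out of reach is approached as far as the arm can. A call with a gripper value outside its range is refused whole. The fingers move at their own pace and stop on an object; "force" is the grip in N (left out, the last holds). Time passes only in rows, so rows that do not move let the fingers close. It gives the time, the measured TCP pose, the force and the opening at its end, in the units of the state.
- monitor.get_obs(): the state, without advancing time (a new reading comes with each control period).
- camera(name): name is "scene" or "top"; returns a dict with "color" (384x512x3 uint8, red, green, blue), "range_z" (384x512 float32, m along the optical axis (not along the pixel's ray), 0 where there is no reading), "fx", "fy", "cx", "cy" (pixels), "cam_to_world" (4x4, takes a point from camera to world coordinates). Camera axes: x right, y up, looking along -z (the intrinsics and any distortion apply to the point x, -y, -z); pixel columns grow to the right and rows downward; lengths in m; the calibration is good to about 2 mm. A picture is of the moment at which its call begins.
- ticket.hand_in(): hands the job in, once; it reports no verdict.
Trained networks look in a picture, given as the dict that the camera call returned (one of the last four; its "shot" number tells which), for a name from the list of things; names that differ only in an ending like _2 or _b are one class to them, and where a whole thing is asked for, a point or a joint stands for the part that bears it (a point fixed in the world has none). Each returns a list of dicts, best first, with "p" (0 to 1); they miss things now and then, are a little off and sometimes report something else, mostly with a low value. They report only what shows in the picture. A call takes as long as a camera call.
- regions_of(picture, query): "region" (384x512 bool, what is visible of it) and "centre" ([row, column] in pixels, amid what is visible of it).
The state is a dict: "clock": time; "joint_pos": joint angles; "joint_velocities": joint speeds; "tau": joint torques, N m; "position": TCP position; "ee_rot": TCP orientation; "ft_force": force on the tool from outside, world axes, zero at the start; "torque": the same for the moment, N m; "grip_width": opening from 0.0 (shut) to 1.0 (fully open).
Only numpy, scipy, OpenCV 4.12 (cv2) and the standard library are available. Lean on these libraries where they do the work, as an engineer would, in place of code of your own. Each camera call takes 0.05 s, during which the arm holds its last target. There are 200 camera calls.

TASK

Empty the charging box on the desk: first stand whatever ornaments are on its hatch upright on the desk; then, with the screwdriver from the stand, turn both slotted cam latches a quarter turn anticlockwise until each is fully open against its stop, and lift the hatch straight up out of the notches before taking it aside and laying it flat on the desk, handle up. Put every battery pack from the dock into the wooden tray, leave the screwdriver back in its stand and the latches open, and do not disturb the other things on the desk.

Things in the scene. Friction and masses are not known exactly. Their poses are not given: they have to be found in the camera images.
- box: white charging box, screwed down: 180 (its x) x 330 (its y) x 80 mm tall; origin at the centre of its underside. Its top: the hatch, flush between two fixed end covers. Under the hatch a compartment, 134 (x) x 184 mm (y), holds a grey dock, top 28 mm above the desk, with three wells 14 mm deep in a row along y (-54, 0, +54 mm)
- hatch_grip (a point): centre of the hatch's copper bow handle, a bar 76 (x) x 14 (y) x 12 mm, 34 mm above the hatch's underside, 18 mm of air below it. Hatch: loose pale-wood panel 150 (x) x 180 (y) x 10 mm, 0.35 kg, underside 70 mm above the desk; at each y end a T-shaped key 68 mm wide (220 mm overall) sits in a notch of the end cover with 2 mm of play: it comes out only straight up. Axes as the box's
- cam_left (a joint): slotted cam latch on the box's left (+y) end cover, 130 mm from the box's centre: angle in rad, growing anticlockwise seen from above. 0 to 0.12 at the start: locked, its tongue (34 mm from the axis) over the hatch's key; pi/2: open, against its stop, tongue clear of the hatch. Friction 0.05 N m; stays where it is left
- cam_left_slot (a point): centre of the left cam's slot, at the top of its steel head (32 mm across, its top 91 mm above the desk). The slot runs right across the head along this point's own y (the same line as the tongue), 5 mm wide, 6 mm deep; it turns with the cam
- cam_right (a joint): the same latch on the right (-y) end cover, 130 mm from the box's centre; it too opens anticlockwise seen from above, 0 = locked, pi/2 = open against its stop
- cam_right_slot (a point): centre of the right cam's slot at the top of its head; the slot runs along this point's own y, 5 mm wide, 6 mm deep; it turns with the cam
- driver_grip (a point): screwdriver, upright in the stand, blade down; point: centre of its square wooden handle, 28 x 28 x 80 mm tall. Blade end 101 mm below; blade 16 mm wide along this point's own x, 3 mm thick (last 4 mm: 14 wide, 1.8 thick), its flats parallel to two faces of the handle. A round bolster, 36 mm across, rests on the stand; its underside is 45 mm below this point
- driver_tip (a point): the middle of the end of the screwdriver's blade
- stand: wooden block fixed to the desk, 60 x 60 x 70 mm tall, with one round hole 25 mm wide and 64 mm deep in the middle of its top, for the screwdriver's shaft; origin at the centre of its underside
- tray: wooden tray, loose: 200 mm (its x) x 150 mm (its y) x 35 mm tall, walls and floor about 6 mm; origin at the centre of its underside
- planter_mid (a point): squat copper plant pot, 60 mm across, 42 mm tall, with a small succulent in it that reaches 66 mm; stands on the hatch beside its handle at the start, or is absent. This point is on its axis, 21 mm above its underside
- candlestick_mid (a point): turned wooden candlestick with a white candle, one piece: foot 54 mm across, waist, cup 42 mm across at 72 mm up, then the candle, 22 mm thick, from 72 to 130 mm up; stands on the hatch beside its handle at the start, or is absent. This point is on its axis, 65 mm above its underside
- pack0_mid (a point): grey battery pack, 46 mm (its x) x 34 mm (its y) x 48 mm tall, 0.14 kg; stands in one of the dock's wells (1 mm or more of play at each side, 14 mm of it in the well), or is absent. This point is its centre
- pack1_mid (a point): grey battery pack, 46 mm (its x) x 34 mm (its y) x 48 mm tall, 0.14 kg; stands in one of the dock's wells (1 mm or more of play at each side, 14 mm of it in the well), or is absent. This point is its centre
- pack2_mid (a point): grey battery pack, 46 mm (its x) x 34 mm (its y) x 48 mm tall, 0.14 kg; stands in one of the dock's wells (1 mm or more of play at each side, 14 mm of it in the well), or is absent. This point is its centre
- mug: white ceramic mug, 76 mm across, 85 mm tall, its handle to its own +y (sticks out about 30 mm); origin at the centre of its underside; leave alone
- pen_cup: dark steel pen cup, 72 mm across, 95 mm tall, pens standing up to 160 mm; origin at the centre of its underside; leave alone
- mouse: white computer mouse, 105 x 58 x 31 mm, long along its own x; origin at the centre of its underside; leave alone
- notes: block of paper notes, 76 x 76 x 40 mm; origin at the centre of its underside; leave alone
- bud_vase: small glass vase, 60 mm across, 105 mm tall, with thin twigs up to 290 mm that lean about 100 mm to its own +y; origin at the centre of its underside; leave alone

How it is judged:
By the outcome, as a careful person would: the job done as asked, in the order asked, and still so for the second after the job is handed in, with the robot touching nothing.
Of planter, candlestick only 1 to 2 are there at a start; the rules pass over those that are not, and their reading is None.
Of pack0, pack1, pack2 only 1 to 3 are there at a start; the rules pass over those that are not, and their reading is None.
At some moment in a run one of planter, tray may be knocked a few centimetres aside while the robot is not near it.
It also fails if it takes over 210 s, if anything falls off the work surface, if the arm or the gripper's body presses on something with over 40 N, if the wrist force passes 120 N, or if a joint passes its speed limit or range.

## Working session

There is one attempt and no reset: what is moved stays moved. The work goes in short steps, Python scripts to look and compute and a tool call to move; the robot and the scene stay as the last step left them, time stands still between calls to the robot, and variables do not carry over. Pictures are saved under pics/ and viewed, about 12 in all and at most 16, crops included, and the job is handed in when it is done.

Besides the shell and the picture viewer there is one more tool, called after "Call:" by a JSON object that holds its "fn" and its "kwargs". step_arm: Moves the arm, as the interface text tells. Its arguments: {"type":"object","properties":{"increments":{"type":"array"},"force":{"type":"number"}},"required":["increments"]}

```bash
mkdir -p pics; ls
cat > h.py <<'E'
import numpy as np, cv2
from workcell import monitor, camera, ticket, regions_of
np.set_printoptions(precision=4,suppress=True)
def cloud(p):
    z=p["range_z"]; r,c=np.mgrid[0:384,0:512]
    X=np.stack([(c-p["cx"])/p["fx"]*z,-(r-p["cy"])/p["fy"]*z,-z,np.ones_like(z)],-1)
    W=X@np.array(p["cam_to_world"]).T
    W=W[...,:3]; W[z<=0]=np.nan
    return W
def save(p,n,crop=None,s=1):
    im=p["color"][...,::-1]
    if crop: im=im[crop[0]:crop[1],crop[2]:crop[3]]
    im=cv2.resize(im,None,fx=s,fy=s,interpolation=cv2.INTER_CUBIC)
    cv2.imwrite("pics/"+n+".png",im)
def yaw(q):
    from scipy.spatial.transform import Rotation as R
    M=R.from_quat(q).as_matrix(); return np.arctan2(M[1,1],M[0,1]),M
E
python3 - <<'E'
from h import *
o=monitor.get_obs(); print(o["clock"],o["position"],o["ee_rot"],yaw(o["ee_rot"]),o["grip_width"])
s=camera("scene");t=camera("top")
im=np.vstack([s["color"],t["color"]])[...,::-1]
save(s,"s1",s=1.5);save(t,"t1",s=1.5)
for n,p in(("scene",s),("top",t)):
    print(n,p["fx"],p["cx"],p["cy"],np.array(p["cam_to_world"]),[k for k in p])
    W=cloud(p)
    for q in ["box","hatch_grip","cam_left","cam_right","cam_left_slot","driver_grip","stand","tray","planter_mid","candlestick_mid","pack0_mid","mug","pen_cup","mouse","notes","bud_vase"]:
        for d in regions_of(p,q)[:2]:
            if d["p"]<.3: continue
            m=d["region"]; P=W[m]; P=P[~np.isnan(P[:,0])]
            print(q,round(d["p"],2),np.round(d["centre"]),m.sum(),np.median(P,0),np.percentile(P,3,0),np.percentile(P,97,0))
E
```

```text
pics
0.0 [0.2373 0.5778 0.2305] [ 0.1364  0.6938 -0.1374  0.6936] (np.float64(1.1810230143452594), array([[-0.0005,  0.38  ,  0.925 ],
       [-0.0014,  0.925 , -0.38  ],
       [-1.    , -0.0014,  0.    ]])) 0.9996217442940295
scene 362.02527652001663 250.57594969488994 188.67606324880566 [[ 0.1682 -0.711   0.6828  1.2904]
 [ 0.9856  0.1349 -0.1024 -0.1508]
 [-0.0193  0.6901  0.7234  0.9168]
 [ 0.      0.      0.      1.    ]] ['color', 'range_z', 'fx', 'fy', 'cx', 'cy', 'cam_to_world', 'shot']
box 0.82 [237. 272.] 4487 [ 0.6999 -0.005   0.0778] [ 0.5381 -0.1541  0.0026] [0.7303 0.1635 0.0876]
hatch_grip 0.89 [226. 272.] 1829 [0.6524 0.0042 0.0796] [ 0.5603 -0.0895  0.0762] [0.7011 0.1039 0.1089]
cam_right 0.47 [215. 228.] 81 [ 0.6162 -0.1158  0.0881] [ 0.6031 -0.1302  0.0817] [ 0.628  -0.095   0.0923]
cam_left_slot 0.45 [214. 315.] 115 [0.6413 0.133  0.0886] [0.6275 0.1109 0.0808] [0.6557 0.1512 0.0935]
driver_grip 0.76 [159. 293.] 250 [0.4374 0.125  0.1224] [0.4201 0.1129 0.0749] [0.4439 0.1433 0.1585]
stand 0.96 [180. 292.] 432 [0.4545 0.12   0.0482] [0.4038 0.0983 0.0025] [0.459
[... 2454 characters left out ...]
53 [156. 271.] 129 [ 0.6131 -0.1204  0.0882] [ 0.5981 -0.1377  0.0812] [ 0.625  -0.0956  0.0933]
mug 0.65 [217. 268.] 674 [ 0.4355 -0.1263  0.008 ] [ 0.3937 -0.1597  0.0009] [ 0.4617 -0.0712  0.0867]
pen_cup 0.68 [130. 333.] 796 [ 0.6798 -0.2995  0.0939] [ 0.6552 -0.3399  0.0005] [ 0.7188 -0.2729  0.1509]
mouse 0.8 [128. 135.] 652 [0.6965 0.2823 0.0254] [0.6502 0.2522 0.0061] [0.7457 0.3166 0.0329]
notes 0.92 [264. 108.] 882 [0.285 0.325 0.039] [0.2432 0.286  0.0032] [0.3244 0.3691 0.0429]
bud_vase 0.86 [146. 390.] 748 [ 0.6333 -0.4635  0.0819] [ 0.607  -0.6058  0.0004] [ 0.7166 -0.4403  0.2848]
bud_vase 0.5 [127. 134.] 655 [0.6939 0.281  0.0254] [0.6502 0.2519 0.0061] [0.7456 0.315  0.0329]
```

View pics/s1.png

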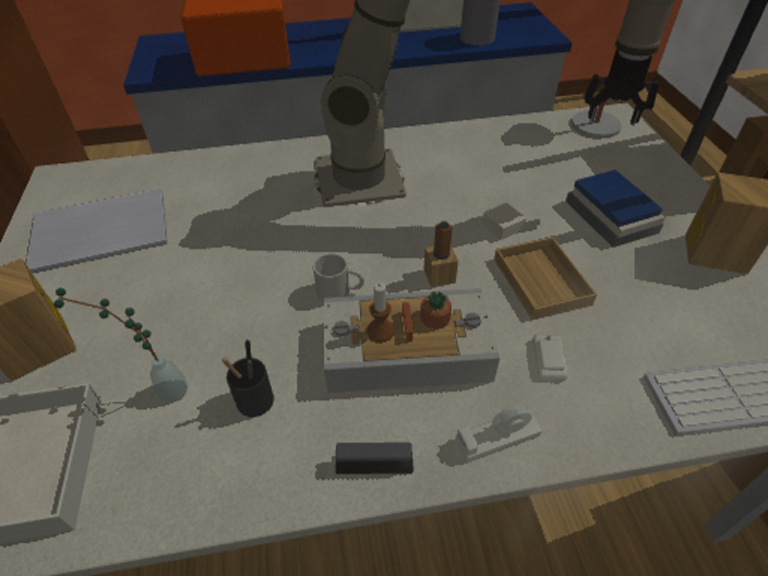

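View pics/t1.png

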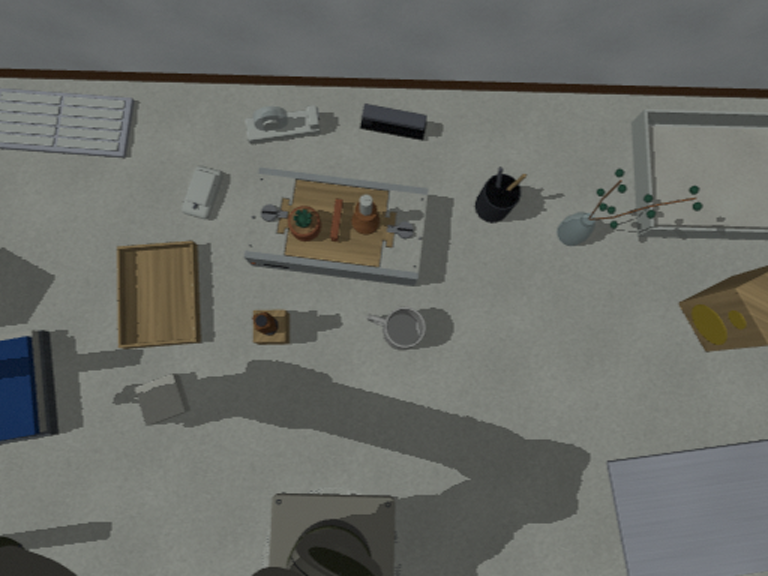

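Both ornaments are on the hatch: planter at about (437,312) and candlestick at about (380,318) in the scene view. The desk is clear around (0.43,0), (0.52,-0.23) and (0.42,-0.36). Next I'll refine the poses.

```bash
cat >> h.py <<'E'
def rect(P):
    (cx,cy),(w,h),a=cv2.minAreaRect((P[:,:2]*1000).astype(np.float32)); return np.array([cx,cy,w,h])/1000,np.deg2rad(a)
def fine(P,k=1):
    return P[~np.isnan(P[:,0])]
def circ(P,r):
    from scipy.optimize import least_squares
    f=least_squares(lambda c:np.hypot(P[:,0]-c[0],P[:,1]-c[1])-r,P[:,:2].mean(0),loss="soft_l1",f_scale=.002); return f.x,np.sqrt(np.median(f.fun**2))
E
python3 - <<'E'
from h import *
s=camera("scene");t=camera("top")
for n,p in(("scene",s),("top",t)):
    W=cloud(p); F=fine(W.reshape(-1,3)); x,y,z=F.T
    print(n)
    b=F[(z>.072)&(z<.086)&(x>.5)&(x<.76)&(y>-.18)&(y<.19)]
    print("box",rect(b),np.median(b[:,2]))
    a=F[(abs(x-.615)<.06)&(abs(y-.063)<.045)]
    q=a[(a[:,2]>.092)&(a[:,2]<.122)];print("planter",circ(q,.03),len(q))
    a=F[(abs(x-.622)<.05)&(abs(y+.048)<.035)]
    q=a[(a[:,2]>.156)&(a[:,2]<.203)];print("candle",circ(q,.011),len(q), a[:,2].max())
    h=F[(z>.12)&(z<.158)&(abs(x-.428)<.03)&(abs(y-.125)<.03)];print("driver side",rect(h))
    h=F[(z>.155)&(z<.165)&(abs(x-.428)<.03)&(abs(y-.125)<.03)];print("driver top",rect(h),len(h))
    h=F[(z>.064)&(z<.076)&(abs(x-.428)<.05)&(abs(y-.125)<.05)];print("stand top",rect(h),len(h))
    h=F[(z>.02)&(z<.045)&(abs(x-.49)<.15)&(abs(y-.36)<.12)];print("tray",rect(h))
    for c in((.638,.131),(.613,-.12)):
        h=F[(z>.087)&(z<.096)&(np.hypot(x-c[0],y-c[1])<.03)];print("cam",rect(h),h.mean(0),len(h))
save(t,"t2",(100,240,150,300),5)
E
```

```text
scene
box (array([0.6261, 0.0088, 0.3297, 0.1846]), np.float64(1.4661796360094228)) 0.07929285755972393
planter (array([0.6147, 0.0675]), np.float64(0.0015349233113201063)) 218
candle (array([ 0.6297, -0.046 ]), np.float64(0.0005350216580144538)) 91 0.2126496358440655
driver side (array([0.4292, 0.1289, 0.0281, 0.0286]), np.float64(0.3290198706891896))
driver top (array([0.43  , 0.1294, 0.0263, 0.0187]), np.float64(1.4563267389244567)) 29
stand top (array([0.4276, 0.1286, 0.0625, 0.0617]), np.float64(0.016121797279282344)) 161
tray (array([0.4635, 0.3536, 0.2551, 0.1535]), np.float64(0.10747692579621881))
cam (array([0.6426, 0.1298, 0.0294, 0.0448]), np.float64(0.4853039172825317)) [0.6398 0.1361 0.0899] 70
cam (array([ 0.6134, -0.1223,  0.0323,  0.0288]), np.float64(0.0875887467035081)) [ 0.6145 -0.1218  0.0902] 68
top
box (array([0.6255, 0.0061, 0.3309, 0.183 ]), np.float64(1.4701046028239817)) 0.07936757610978151
planter (array([0.616 , 0.0657]), np.float64(0.002792693538687332)) 188
candle (array([ 0.6295, -0.0485]), np.float64(0.00020756394685696004)) 45 0.2140678828852035
driver side (array([0.4253, 0.1265, 0.0279, 0.0283]), np.float64(0.3241643288107299))
driver top (array([0.4249, 0.1258, 0.0243, 0.0235]), np.float64(0.3716064796806467)) 58
stand top (array([0.4258, 0.1262, 0.0589, 0.0594]), np.float64(0.04965601171696447)) 284
tray (array([0.4867, 0.3543, 0.201 , 0.1515]), np.float64(0.1138184616286723))
cam (array([0.6373, 0.1319, 0.0332, 0.0306]), np.float64(0.9118534409118443)) [0.6384 0.1348 0.0902] 78
cam (array([ 0.6107, -0.1236,  0.0284,  0.0301]), np.float64(1.5596011965205305)) [ 0.6111 -0.124   0.0908] 79
```

View pics/t2.png

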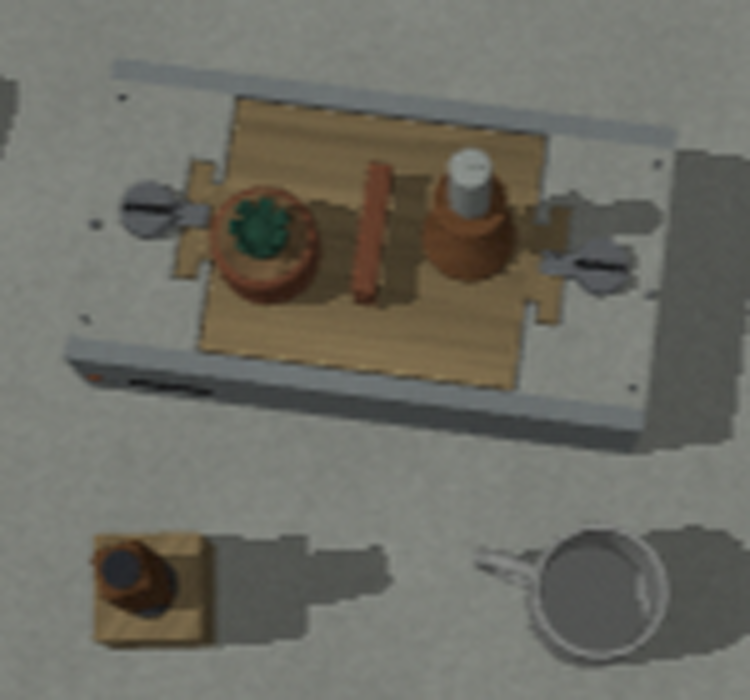

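The top view shows both slots close to the box's long axis, at crop pixels (150,208) and (600,265). The box yaw is about -0.10. Next is the planter.

Call:
{"fn": "step_arm", "kwargs": {"increments": [[0.0854,0.019,-0.0256,0,-0.064],[0.0854,0.019,-0.0256,0,-0.064],[0.0854,0.019,-0.0256,0,-0.064],[0.0854,0.019,-0.0256,0,-0.064],[0.0854,0.019,-0.0256,0,-0.064],[0.0854,0.019,-0.0256,0,-0.064],[0.0854,0.019,-0.0256,0,-0.064],[0.0854,0.019,-0.0256,0,-0.064],[0.0854,0.019,-0.0256,0,-0.064],[0.0854,0.019,-0.0256,0,-0.064]]}}

```text
clock: 2.63
position: [0.4282, 0.3208, 0.2316]
ee_rot: [0.349, 0.615, -0.349, 0.615]
ft_force: [-0.1, 0.7, -0.6]
grip_width: 1.002
```

Call:
{"fn": "step_arm", "kwargs": {"increments": [[0.0854,0.019,-0.0256,0,-0.064],[0.0854,0.019,-0.0256,0,-0.064],[0.0854,0.019,-0.0256,0,-0.064],[0.0854,0.019,-0.0256,0,-0.064],[0.0854,0.019,-0.0256,0,-0.064],[0.0854,0.019,-0.0256,0,-0.064],[0.0854,0.019,-0.0256,0,-0.064],[0.0854,0.019,-0.0256,0,-0.064],[0.0854,0.019,-0.0256,0,-0.064],[0.0854,0.019,-0.0256,0,-0.064],[0.0854,0,0,0,0],[0.0854,0,0,0,0]]}}

```text
clock: 3.63
position: [0.6181, 0.064, 0.2311]
ee_rot: [-0.525, -0.473, 0.525, -0.474]
ft_force: [-0.6, -0.1, 0.0]
grip_width: 1.002
```

Run:
```python
from h import *
o=monitor.get_obs(); print(o["clock"],o["position"],yaw(o["ee_rot"])[0],o["joint_pos"],o["ft_force"])
s=camera("scene")
W=cloud(s); F=fine(W.reshape(-1,3));x,y,z=F.T
a=F[(abs(x-.615)<.06)&(abs(y-.063)<.045)]
q=a[(a[:,2]>.092)&(a[:,2]<.122)];print("planter",circ(q,.03),len(q))
```

```text
3.6333 [0.6181 0.064  0.2311] -0.10250850944972413 [-0.5391  0.3393  0.4646  1.4952 -0.1526  1.3434 -0.1653] [-0.6117 -0.1329  0.0025]
planter (array([0.6148, 0.0673]), np.float64(0.0011523162637232937)) 199
```

Call:
{"fn": "step_arm", "kwargs": {"increments": [[0.0854,-0.0026,0.0025,-0.02,0],[0.0854,0,0,-0.03,0],[0.0854,0,0,-0.03,0],[0.0854,0,0,-0.03,0],[0.0854,0,0,-0.02,0],[0.0854,0,0,-0.015,0],[0.0854,0,0,0,0],[0.0854,0,0,0,0]]}}

```text
clock: 4.35
position: [0.6142, 0.07, 0.0862]
ee_rot: [-0.523, -0.476, 0.524, -0.475]
ft_force: [-0.3, -0.1, 0.4]
grip_width: 1.0
```

Call:
{"fn": "step_arm", "kwargs": {"increments": [[0.05,0,0,0,0],[0.05,0,0,0,0],[0.05,0,0,0,0],[0.05,0,0,0,0],[0.05,0,0,0,0],[0.05,0,0,0,0],[0.05,0,0,0,0],[0.05,0,0,0,0]], "force": 35}}

```text
clock: 5.02
position: [0.616, 0.0691, 0.0884]
ee_rot: [0.525, 0.474, -0.523, 0.475]
ft_force: [-1.6, 0.6, 5.5]
grip_width: 0.691
```

Call:
{"fn": "step_arm", "kwargs": {"increments": [[0.05,0,0,0.01,0],[0.05,0,0,0.02,0],[0.05,0,0,0.03,0],[0.05,0,0,0.03,0],[0.05,0,0,0.02,0],[0.05,0,0,0,0]]}}

```text
clock: 5.52
position: [0.6171, 0.0686, 0.2024]
ee_rot: [0.527, 0.473, -0.522, 0.476]
ft_force: [0.8, 0.6, -2.2]
grip_width: 0.686
```

Call:
{"fn": "step_arm", "kwargs": {"increments": [[0.05,-0.03,-0.008,0,0],[0.05,-0.035,-0.011,0,0],[0.05,-0.035,-0.011,0,0],[0.05,-0.035,-0.011,0,0],[0.05,-0.035,-0.011,0,0],[0.05,-0.017,-0.006,0,0],[0.05,0,0,-0.03,0],[0.05,0,0,-0.035,0],[0.05,0,0,-0.035,0],[0.05,0,0,-0.035,0],[0.05,0,0,-0.03,0],[0.05,0,0,0,0]]}}

```text
clock: 6.52
position: [0.4236, 0.0099, 0.0268]
ee_rot: [-0.521, -0.476, 0.527, -0.473]
ft_force: [-2.0, -0.1, -3.0]
grip_width: 0.686
```

Call:
{"fn": "step_arm", "kwargs": {"increments": [[0.05,0,0,-0.01,0],[0.05,0,0,-0.008,0],[0.05,0,0,-0.005,0],[0.05,0,0,0,0],[0.05,0,0,0,0]]}}

```text
clock: 6.93
position: [0.4285, 0.0108, 0.009]
ee_rot: [0.525, 0.474, -0.524, 0.475]
ft_force: [0.4, -0.3, -3.2]
grip_width: 0.687
```

Call:
{"fn": "step_arm", "kwargs": {"increments": [[0.05,0,0,-0.002,0],[0.05,0,0,-0.001,0],[0.05,0,0,0,0],[0.0854,0,0,0,0],[0.0854,0,0,0,0],[0.0854,0,0,0,0],[0.0854,0,0,0,0],[0.0854,0,0,0.005,0]]}}

```text
clock: 7.6
position: [0.4274, 0.0106, 0.01]
ee_rot: [-0.524, -0.475, 0.524, -0.475]
ft_force: [-0.0, 0.1, -0.5]
grip_width: 0.997
```

Call:
{"fn": "step_arm", "kwargs": {"increments": [[0.0854,0,0,0.03,0],[0.0854,0,0,0.04,0],[0.0854,0,0,0.04,0],[0.0854,0,0,0.04,0],[0.0854,0.0,0,0.04,0],[0.0854,0,0,0.04,0],[0.0854,0.035,-0.01,0,0],[0.0854,0.035,-0.01,0,0],[0.0854,0.035,-0.01,0,0],[0.0854,0.035,-0.01,0,0],[0.0854,0.035,-0.01,0,0],[0.0854,0.025,-0.007,0,0]]}}

```text
clock: 8.6
position: [0.63, -0.0469, 0.2399]
ee_rot: [-0.524, -0.475, 0.524, -0.475]
ft_force: [-0.9, 0.7, 0.2]
grip_width: 1.0
```

Run:
```python
from h import *
t=camera("top");s=camera("scene")
save(t,"t3",s=1.5)
o=monitor.get_obs(); print(o["clock"],o["position"],yaw(o["ee_rot"])[0],o["ft_force"])
for p in(s,t):
    F=fine(cloud(p).reshape(-1,3));x,y,z=F.T
    q=F[(z>.01)&(z<.045)&(np.hypot(x-.43,y-.01)<.06)];print("planter",circ(q,.03),len(q))
    q=F[(z>.156)&(z<.203)&(np.hypot(x-.63,y+.047)<.03)];print("candle",circ(q,.011),len(q))
```

```text
8.7 [ 0.6299 -0.0476  0.2388] -0.10005914845865736 [-0.4853  1.1322  0.4727]
planter (array([0.428 , 0.0036]), np.float64(0.0024325935476361108)) 100
candle (array([ 0.6296, -0.046 ]), np.float64(0.0005690060623112919)) 89h.py:24: RuntimeWarning: Mean of empty slice.
  f=least_squares(lambda c:np.hypot(P[:,0]-c[0],P[:,1]-c[1])-r,P[:,:2].mean(0),loss="soft_l1",f_scale=.002); return f.x,np.sqrt(np.median(f.fun**2))
  ret = um.true_divide(
Traceback (most recent call last):
  File "h.py", line 24, in circ
    f=least_squares(lambda c:np.hypot(P[:,0]-c[0],P[:,1]-c[1])-r,P[:,:2].mean(0),loss="soft_l1",f_scale=.002); return f.x,np.sqrt(np.median(f.fun**2))
ValueError: Initial guess is outside of provided bounds
```

View pics/t3.png

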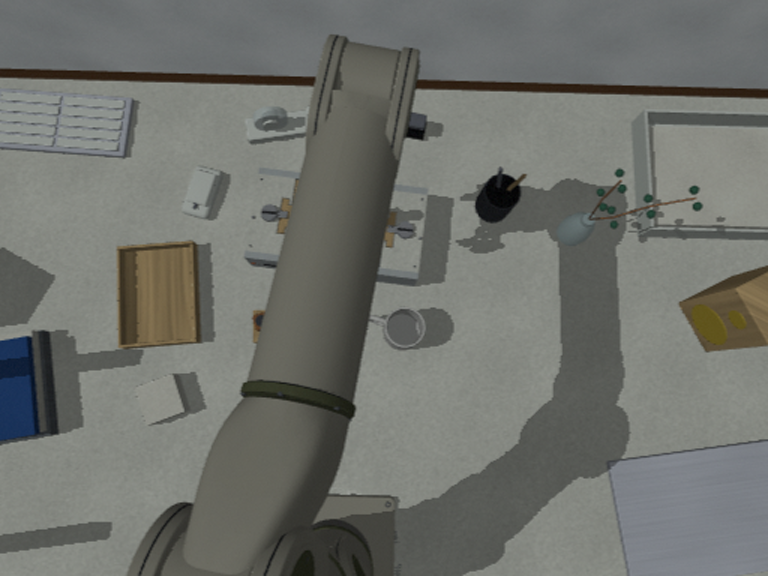

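The arm hides the planter in this view, though the scene camera measures it standing at (0.428,0.004). The gripper is over the candle.

Call:
{"fn": "step_arm", "kwargs": {"increments": [[0.0854,0,0,-0.03,0],[0.0854,0,0.0004,-0.03,0],[0.0854,0,0,-0.025,0],[0.0854,0,0,0,0],[0.012,0,0,0,0],[0.012,0,0,0,0],[0.012,0,0,0,0],[0.012,0,0,0,0],[0.012,0,0,0,0],[0.012,0,0,0,0],[0.012,0,0,0,0],[0.012,0,0,0,0]], "force": 35}}

```text
clock: 9.7
position: [0.6285, -0.046, 0.1564]
ee_rot: [0.525, 0.474, -0.524, 0.475]
ft_force: [0.2, -0.5, 5.4]
grip_width: 0.247
```

Call:
{"fn": "step_arm", "kwargs": {"increments": [[0.012,0,0,0.01,0],[0.012,0,0,0.02,0],[0.012,0,0,0.03,0],[0.012,0,0,0.03,0],[0.012,0,0,0.02,0],[0.012,0,0,0,0]]}}

```text
clock: 10.2
position: [0.6292, -0.0465, 0.2702]
ee_rot: [0.526, 0.473, -0.523, 0.476]
ft_force: [1.4, 0.3, -2.3]
grip_width: 0.244
```

Call:
{"fn": "step_arm", "kwargs": {"increments": [[0.012,-0.009,-0.024,0,0],[0.012,-0.014,-0.032,0,0],[0.012,-0.014,-0.032,0,0],[0.012,-0.014,-0.032,0,0],[0.012,-0.014,-0.032,0,0],[0.012,-0.014,-0.032,0,0],[0.012,0,0,-0.03,0],[0.012,0,0,-0.035,0],[0.012,0,0,-0.035,0],[0.012,0,0,-0.035,0],[0.012,0,0,-0.035,0],[0.012,0,0,0,0]]}}

```text
clock: 11.2
position: [0.5441, -0.2278, 0.0878]
ee_rot: [-0.522, -0.478, 0.526, -0.471]
ft_force: [-1.1, 0.5, -4.9]
grip_width: 0.245
```

Call:
{"fn": "step_arm", "kwargs": {"increments": [[0.012,0,0,-0.01,0],[0.012,0,0,-0.008,0],[0.012,0,0,-0.004,0],[0.012,0,0,0,0],[0.012,0,0,0,0]]}}

```text
clock: 11.62
position: [0.5508, -0.2306, 0.0759]
ee_rot: [0.525, 0.473, -0.523, 0.476]
ft_force: [0.8, 0.7, 6.2]
grip_width: 0.248
```

Call:
{"fn": "step_arm", "kwargs": {"increments": [[0.0854,0,0,0,0],[0.0854,0,0,0,0],[0.0854,0,0,0,0],[0.0854,0,0,0.02,0],[0.0854,0,0,0.04,0],[0.0854,0,0,0.04,0],[0.0854,0,0,0.04,0],[0.0854,0,0,0.02,0],[0.0854,-0.01,0.03,0,0.04],[0.0854,-0.012,0.035,0,0.04],[0.0854,-0.012,0.035,0,0.04],[0.0854,-0.012,0.035,0,0.04]]}}

```text
clock: 12.62
position: [0.5021, -0.0938, 0.2334]
ee_rot: [0.484, 0.515, -0.484, 0.516]
ft_force: [0.2, 0.9, -0.0]
grip_width: 1.003
```

Call:
{"fn": "step_arm", "kwargs": {"increments": [[0.0854,-0.012,0.035,0,0.04],[0.0854,-0.012,0.035,0,0.04],[0.0854,-0.012,0.035,0,0.04],[0.0854,-0.012,0.035,0,0.04],[0.0854,-0.012,0.035,0,0.04],[0.0854,-0.012,0.035,0,0.04],[0.0854,-0.005,0.013,0,0.025],[0.0854,0,0,0,0],[0.0854,0,0,0,0]]}}

```text
clock: 13.37
position: [0.4259, 0.1281, 0.2334]
ee_rot: [0.412, 0.575, -0.412, 0.575]
ft_force: [0.4, -1.5, -0.2]
grip_width: 1.0
```

Run:
```python
from h import *
t=camera("top");s=camera("scene")
save(s,"s4",(90,290,130,350),3)
o=monitor.get_obs(); print(o["clock"],o["position"],yaw(o["ee_rot"])[0],o["ft_force"])
for p in(s,t):
    F=fine(cloud(p).reshape(-1,3));x,y,z=F.T
    for n,zz,c,r in(("planter",(.01,.045),(.43,.01),.03),("candle",(.076,.123),(.55,-.23),.011),("camL",(.086,.096),(.638,.135),.016),("camR",(.086,.096),(.612,-.123),.016)):
        q=F[(z>zz[0])&(z<zz[1])&(np.hypot(x-c[0],y-c[1])<r+.02)]
        if len(q)>20: print(n,circ(q,r),len(q))
    h=F[(z>.12)&(z<.158)&(abs(x-.428)<.03)&(abs(y-.125)<.03)]
    if len(h)>20: print("driver side",rect(h))
```

```text
13.4667 [0.4264 0.1267 0.2334] 0.3236565502650127 [ 0.2616 -0.5959  0.5147]
planter (array([0.4263, 0.009 ]), np.float64(0.0023310768775179555)) 203
candle (array([ 0.5688, -0.2287]), np.float64(0.0023728451059292673)) 77
camL (array([0.6408, 0.137 ]), np.float64(0.003936808871013185)) 79
camR (array([ 0.6139, -0.1194]), np.float64(0.003954975168421556)) 77
driver side (array([0.4294, 0.128 , 0.0285, 0.0288]), np.float64(0.29298144218601935))
planter (array([0.4285, 0.007 ]), np.float64(0.005426041833372898)) 230
candle (array([ 0.5497, -0.2329]), np.float64(0.00021287660721859512)) 32
camL (array([0.638 , 0.1284]), np.float64(0.0038503802251739854)) 86
camR (array([ 0.6115, -0.1161]), np.float64(0.004438019333896037)) 93
driver side (array([0.427 , 0.1188, 0.0285, 0.0146]), np.float64(0.1638377534854588))
```

View pics/s4.png

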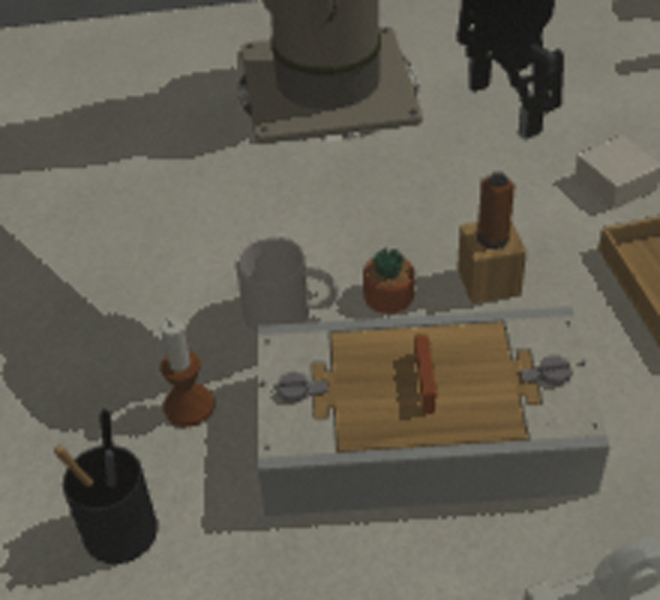

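Both ornaments stand upright on the desk: candlestick at about (187,375) and planter at about (388,283). Next I'll grip the screwdriver.

Call:
{"fn": "step_arm", "kwargs": {"increments": [[0.0854,0.001,0.0007,-0.03,0],[0.0854,0,0,-0.035,0],[0.0854,0,0,-0.035,0],[0.0854,0,0,-0.024,0],[0.0854,0,0,-0.01,0],[0.0854,0,0,0,0],[0.015,0,0,0,0],[0.015,0,0,0,0],[0.015,0,0,0,0],[0.015,0,0,0,0],[0.015,0,0,0,0],[0.015,0,0,0,0]], "force": 70}}

```text
clock: 14.47
position: [0.4275, 0.129, 0.1003]
ee_rot: [0.413, 0.574, -0.412, 0.575]
ft_force: [-1.9, -1.5, 5.9]
grip_width: 0.319
```

Call:
{"fn": "step_arm", "kwargs": {"increments": [[0.015,0,0,0,0],[0.015,0,0,0,0],[0.015,0,0,0,0]]}}

```text
clock: 14.72
position: [0.4275, 0.129, 0.1003]
ee_rot: [0.413, 0.574, -0.412, 0.575]
ft_force: [-1.5, -0.8, 5.8]
grip_width: 0.32
```

Run:
```python
from h import *
o=monitor.get_obs(); print(o["clock"],o["position"],yaw(o["ee_rot"])[0],o["ft_force"],o["torque"],o["grip_width"]*85)
```

```text
14.7167 [0.4275 0.129  0.1003] 0.3260612727229627 [-1.4609 -0.7838  5.8348] [-0.1641  0.2306  0.0215] 27.192153252058315
```

Call:
{"fn": "step_arm", "kwargs": {"increments": [[0.015,0,0,0.01,0],[0.015,0,0,0.02,0],[0.015,0,0,0.03,0],[0.015,0,0,0.03,0],[0.015,0,0,0.03,0],[0.015,0,0,0.01,0],[0.015,0.02,0.001,0,0],[0.015,0.03,0.001,0,0],[0.015,0.03,0.001,0,0],[0.015,0.03,0.001,0,0],[0.015,0.03,0.001,0,0],[0.015,0.03,0.001,0,0]]}}

```text
clock: 15.72
position: [0.598, 0.1349, 0.2293]
ee_rot: [0.412, 0.575, -0.412, 0.575]
ft_force: [0.0, 0.3, -1.7]
grip_width: 0.319
```

Call:
{"fn": "step_arm", "kwargs": {"increments": [[0.015,0.025,0.001,0,0],[0.015,0.0165,0.001,0,0],[0.015,0,0,0,0],[0.015,0,0,0,0]]}}

```text
clock: 16.05
position: [0.6384, 0.1365, 0.2286]
ee_rot: [0.412, 0.575, -0.413, 0.574]
ft_force: [-0.7, 0.9, -1.3]
grip_width: 0.319
```

Run:
```python
from h import *
o=monitor.get_obs(); print(o["clock"],o["position"],yaw(o["ee_rot"])[0],o["ft_force"],o["grip_width"]*85)
t=camera("top");s=camera("scene")
a=s["color"][140:235,260:370];b=t["color"][80:175,130:240]
im=np.hstack([a,b])[...,::-1]
cv2.imwrite("pics/d5.png",cv2.resize(im,None,fx=3.6,fy=3.6,interpolation=cv2.INTER_CUBIC))
W=cloud(s);F=fine(W.reshape(-1,3));x,y,z=F.T
P=F[(z>.14)&(z<.165)&(np.hypot(x-.639,y-.137)<.025)];print(len(P),P[:30])
```

```text
16.05 [0.6384 0.1365 0.2286] 0.32553862435052894 [-0.7247  0.9085 -1.3211] 27.12528152849502
23 [[0.6304 0.133  0.1553]
 [0.6373 0.1331 0.1626]
 [0.6392 0.1382 0.1635]
 [0.6338 0.1321 0.1549]
 [0.6372 0.1336 0.1582]
 [0.6421 0.1344 0.1633]
 [0.6423 0.1373 0.1629]
 [0.6319 0.1334 0.1483]
 [0.6342 0.1354 0.1505]
 [0.6388 0.1364 0.1552]
 [0.6449 0.1367 0.1617]
 [0.646  0.1392 0.1623]
 [0.6303 0.1346 0.1421]
 [0.6383 0.1341 0.1509]
 [0.6384 0.1371 0.1504]
 [0.6416 0.1386 0.1536]
 [0.6452 0.14   0.1572]
 [0.6347 0.1362 0.1423]
 [0.6395 0.1371 0.1473]
 [0.6449 0.1377 0.1532]
 [0.6419 0.1365 0.1458]
 [0.6452 0.1381 0.1491]
 [0.644  0.1391 0.1434]]
```

View pics/d5.png

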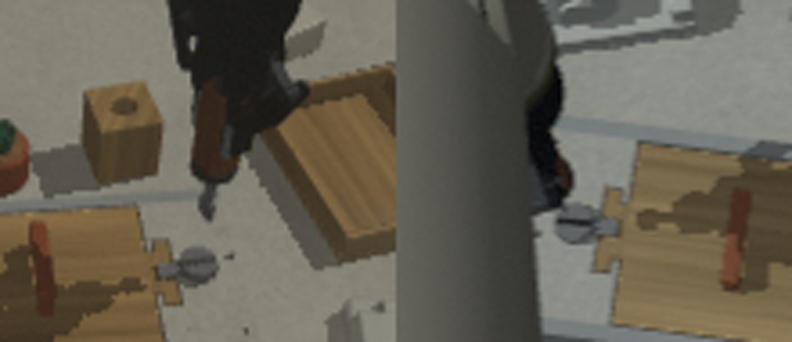

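The blade, at left-panel (208,200), lies along the jaw axis: its points run at about 0.33 rad, matching the jaw yaw of 0.326. Next I'll measure the slots on the z=0.091 plane.

```bash
cat >> h.py <<'E'
def plane(p,z0,rc):
    rc=np.atleast_2d(rc).astype(float); M=np.array(p["cam_to_world"])
    d=np.stack([(rc[:,1]-p["cx"])/p["fx"],-(rc[:,0]-p["cy"])/p["fy"],-np.ones(len(rc))],1)@M[:3,:3].T
    return M[:3,3]+d*((z0-M[2,3])/d[:,2])[:,None]
def slot(p,c,rad=.0125,z0=.091):
    r,cc=np.mgrid[0:384,0:512]; P=plane(p,z0,np.stack([r.ravel(),cc.ravel()],1))
    m=np.hypot(P[:,0]-c[0],P[:,1]-c[1])<rad
    g=p["color"].astype(float).mean(-1).ravel()[m]; w=np.clip(np.median(g)-g-8,0,None); Q=P[m,:2]
    mu=(w[:,None]*Q).sum(0)/w.sum(); C=((Q-mu)*w[:,None]).T@(Q-mu)/w.sum()
    v=np.linalg.eigh(C); e=v[1][:,1]; return mu,np.arctan(e[1]/e[0])%np.pi,np.sqrt(v[0])*1000,m.sum()
E
python3 - <<'E'
from h import *
t=camera("top");s=camera("scene")
for p in(s,t):
  for c in((.639,.1365),(.6128,-.1225)):
    for k in range(3):
        r=slot(p,c); c=r[0]
    print(r)
    m=[d for d in regions_of(p,"cam_left")+regions_of(p,"cam_right")]
    F=fine(cloud(p).reshape(-1,3));x,y,z=F.T
    q=F[(z>.0865)&(z<.096)&(np.hypot(x-c[0],y-c[1])<.022)]
    print("disc",(q.min(0)+q.max(0))/2,q.mean(0),len(q))
E
```

```text
(array([0.6408, 0.1321]), np.float64(1.5280176912654875), array([1.4807, 7.521 ]), np.int64(43))
disc [0.6408 0.1311 0.0898] [0.6409 0.1358 0.0899] 76
(array([ 0.6136, -0.1233]), np.float64(1.5238587927542253), array([1.5456, 6.9607]), np.int64(43))
disc [ 0.614  -0.1207  0.0901] [ 0.614  -0.1213  0.0902] 66
(array([0.6386, 0.1364]), np.float64(1.4135073753398222), array([2.2478, 6.6658]), np.int64(58))
disc [0.6383 0.1338 0.091 ] [0.6378 0.1342 0.0904] 82
(array([ 0.6116, -0.1226]), np.float64(1.5080367016480156), array([1.4288, 7.1785]), np.int64(59))
disc [ 0.6108 -0.1194  0.0908] [ 0.6111 -0.123   0.0905] 79
```

Call:
{"fn": "step_arm", "kwargs": {"increments": [[0.015,0,0,0,-0.115],[0.015,0,0,0,-0.115],[0.015,0,0,0,-0.115],[0.015,0,0,0,-0.115],[0.015,0,0,0,-0.115],[0.015,0,0,0,-0.115],[0.015,0,0,0,-0.115],[0.015,0,0,0,-0.115],[0.015,0,0,0,-0.115]]}}

```text
clock: 17.4
position: [0.6384, 0.1368, 0.2294]
ee_rot: [0.643, 0.294, -0.643, 0.294]
ft_force: [0.9, 0.4, -1.6]
grip_width: 0.321
```

Call:
{"fn": "step_arm", "kwargs": {"increments": [[0.015,0,0,0,-0.115],[0.015,0,0,0,-0.115],[0.015,0,0,0,-0.115],[0.015,0,0,0,-0.115],[0.015,0,0,0,-0.115],[0.015,0,0,0,-0.115],[0.015,0,0,0,-0.115],[0.015,0,0,0,-0.106],[0.015,0.001,0,-0.02,0],[0.015,0,0,-0.02,0],[0.015,0,0,0,0],[0.015,0,0,0,0]]}}

```text
clock: 18.4
position: [0.6388, 0.1369, 0.1889]
ee_rot: [-0.706, 0.018, 0.708, 0.017]
ft_force: [0.7, -0.1, -0.1]
grip_width: 0.318
```

Run:
```python
from h import *
o=monitor.get_obs(); print(o["clock"],o["position"],yaw(o["ee_rot"])[0],o["ft_force"],o["joint_pos"])
s=camera("scene"); o=monitor.get_obs(); print(o["position"],yaw(o["ee_rot"])[0])
save(s,"d6",(165,230,280,350),8)
F=fine(cloud(s).reshape(-1,3));x,y,z=F.T
P=F[(z>.103)&(z<.125)&(np.hypot(x-.639,y-.137)<.02)];print(len(P),P)
```

```text
18.4 [0.6388 0.1369 0.1889] -1.6197264944347662 [ 0.7255 -0.1272 -0.0529] [-0.8226  0.5046  0.7614  1.4684 -0.352   1.3109 -1.6522]
[0.6395 0.1368 0.19  ] -1.6198207913911369
22 [[0.6378 0.1317 0.1206]
 [0.6414 0.1332 0.1244]
 [0.6422 0.136  0.1246]
 [0.6403 0.143  0.121 ]
 [0.6385 0.132  0.1169]
 [0.6377 0.1354 0.1153]
 [0.6424 0.1364 0.1203]
 [0.6379 0.1415 0.1142]
 [0.6363 0.1453 0.1115]
 [0.6372 0.1299 0.1114]
 [0.6385 0.1325 0.1123]
 [0.641  0.1345 0.1147]
 [0.6391 0.1384 0.1117]
 [0.6394 0.1413 0.1115]
 [0.6405 0.1439 0.1122]
 [0.6369 0.1306 0.1064]
 [0.6401 0.1323 0.1098]
 [0.6392 0.1357 0.108 ]
 [0.6397 0.1386 0.108 ]
 [0.6413 0.141  0.1092]
 [0.64   0.1447 0.1069]
 [0.6393 0.1362 0.1035]]
```

View pics/d6.png

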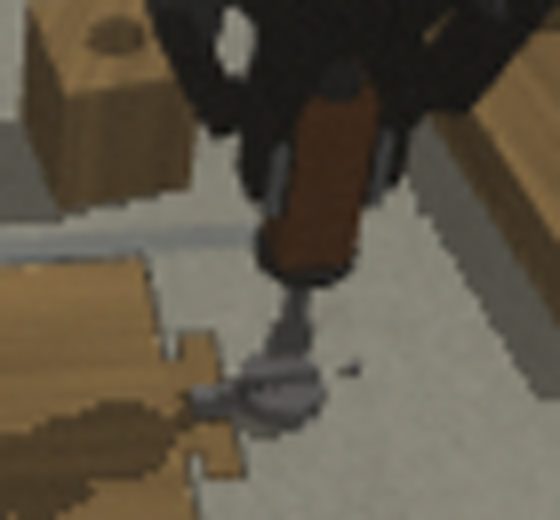

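Call:
{"fn": "step_arm", "kwargs": {"increments": [[0.015,0.0015,0,-0.008,0],[0.015,0,0,-0.004,0],[0.015,0,0,-0.002,0],[0.015,0,0,-0.001,0],[0.015,0,0,0,0],[0.015,0,0,0,0]]}}

```text
clock: 18.95
position: [0.641, 0.1368, 0.1745]
ee_rot: [0.707, -0.017, -0.707, -0.017]
ft_force: [-0.4, -0.5, -1.3]
grip_width: 0.318
```

Call:
{"fn": "step_arm", "kwargs": {"increments": [[0.015,0,0,-0.0015,0],[0.015,0,0,-0.0015,0],[0.015,0,0,0,0],[0.015,0,0,0,0]]}}

```text
clock: 19.28
position: [0.641, 0.1368, 0.1715]
ee_rot: [0.707, -0.017, -0.707, -0.017]
ft_force: [0.9, 0.1, -0.4]
grip_width: 0.321
```

Call:
{"fn": "step_arm", "kwargs": {"increments": [[0.015,0,0,-0.001,0],[0.015,0,0,-0.001,0],[0.015,0,0,0,0],[0.015,0,0,0,0]]}}

```text
clock: 19.62
position: [0.6414, 0.1367, 0.171]
ee_rot: [0.707, -0.017, -0.706, -0.018]
ft_force: [-3.5, 0.2, 11.2]
grip_width: 0.319
```

Call:
{"fn": "step_arm", "kwargs": {"increments": [[0.015,0,0,0.0012,0.03],[0.015,0,0,0,0.06],[0.015,0,0,0,0.08],[0.015,0,0,0,0.08],[0.015,0,0,0,0.08],[0.015,0,0,0,0.08],[0.015,0,0,0,0]]}}

```text
clock: 20.2
position: [0.641, 0.1368, 0.1713]
ee_rot: [0.696, 0.128, -0.695, 0.128]
ft_force: [-3.1, -0.5, 5.4]
grip_width: 0.314
```

Run:
```python
from h import *
o=monitor.get_obs(); print(o["clock"],o["position"],yaw(o["ee_rot"])[0],o["ft_force"],o["torque"])
```

```text
20.2 [0.641  0.1368 0.1713] -1.2062339552182306 [-3.0784 -0.4989  5.3869] [ 0.0649  0.6981 -0.0454]
```

Call:
{"fn": "step_arm", "kwargs": {"increments": [[0.015,0,0,0,0.08],[0.015,0,0,0,0.09],[0.015,0,0,0,0.09],[0.015,0,0,0,0.09],[0.015,0,0,0,0.09],[0.015,0,0,0,0.09],[0.015,0,0,0,0.09],[0.015,0,0,0,0.09],[0.015,0,0,0,0.09],[0.015,0,0,0,0.09],[0.015,0,0,0,0.09],[0.015,0,0,0,0]]}}

```text
clock: 21.2
position: [0.6404, 0.137, 0.1712]
ee_rot: [-0.553, -0.441, 0.553, -0.44]
ft_force: [-4.3, 0.9, 7.8]
grip_width: 0.317
```

Run:
```python
from h import *
o=monitor.get_obs(); print(o["clock"],o["position"],yaw(o["ee_rot"])[0],o["ft_force"],o["torque"])
```

```text
21.2 [0.6404 0.137  0.1712] -0.22682155648787805 [-4.3075  0.8818  7.8065] [ 0.0963  1.448  -0.0595]
```

Call:
{"fn": "step_arm", "kwargs": {"increments": [[0.015,0,0,0,0.06],[0.015,0,0,0,0.06],[0.015,0,0,0,0.05],[0.015,0,0,0,0.03],[0.015,0,0,0,0],[0.015,0,0,0,0]]}}

```text
clock: 21.7
position: [0.6404, 0.1369, 0.1712]
ee_rot: [-0.508, -0.492, 0.508, -0.491]
ft_force: [-5.0, 0.5, 8.4]
grip_width: 0.321
```

Run:
```python
from h import *
o=monitor.get_obs(); print(o["clock"],o["position"],yaw(o["ee_rot"])[0],o["ft_force"],o["torque"])
```

```text
21.7 [0.6404 0.1369 0.1712] -0.032487371391932855 [-4.9645  0.486   8.3959] [ 0.0816  1.6725 -0.0245]
```

Call:
{"fn": "step_arm", "kwargs": {"increments": [[0.015,0,0,0,0.04],[0.015,0,0,0,0.03],[0.015,0,0,0,0]]}}

```text
clock: 21.95
position: [0.6403, 0.1369, 0.1712]
ee_rot: [0.49, 0.51, -0.49, 0.509]
ft_force: [-5.1, 0.1, 8.5]
grip_width: 0.319
```

Run:
```python
from h import *
o=monitor.get_obs(); print(o["clock"],o["position"],yaw(o["ee_rot"])[0],o["ft_force"],o["torque"],o["grip_width"])
```

```text
21.95 [0.6403 0.1369 0.1712] 0.03924319696295187 [-5.0818  0.0907  8.46  ] [-0.0051  1.6715 -0.0789] 0.3189792982987023
```

Call:
{"fn": "step_arm", "kwargs": {"increments": [[0.015,0,0,0,0.03],[0.015,0,0,0,0.03],[0.015,0,0,0,0]]}}

```text
clock: 22.2
position: [0.6404, 0.1369, 0.1712]
ee_rot: [0.475, 0.525, -0.475, 0.524]
ft_force: [-5.2, 0.4, 8.1]
grip_width: 0.318
```

Run:
```python
from h import *
o=monitor.get_obs(); print(o["clock"],o["position"],yaw(o["ee_rot"])[0],o["ft_force"],o["torque"],o["grip_width"])
s=camera("scene");save(s,"d7",(165,230,280,350),6)
```

```text
22.2 [0.6404 0.1369 0.1712] 0.09912734060222796 [-5.2043  0.4009  8.14  ] [-0.0114  1.6542 -0.078 ] 0.318189236736927
```

View pics/d7.png

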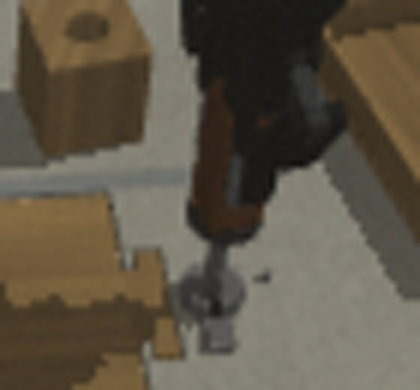

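Call:
{"fn": "step_arm", "kwargs": {"increments": [[0.015,0,0,0,0.03],[0.015,0,0,0,0.03],[0.015,0,0,0,0]]}}

```text
clock: 22.5
position: [0.6403, 0.1369, 0.1712]
ee_rot: [0.459, 0.539, -0.459, 0.538]
ft_force: [-5.6, 0.1, 7.6]
grip_width: 0.323
```

Run:
```python
from h import *
o=monitor.get_obs(); print(o["clock"],o["position"],yaw(o["ee_rot"])[0],o["ft_force"],o["torque"],o["grip_width"])
```

```text
22.5 [0.6403 0.1369 0.1712] 0.15904420478277118 [-5.6198  0.0815  7.5596] [-0.0133  1.6804 -0.2321] 0.322747383515627
```

The torque jumps to 0.23 N m and the tongue points clear of the key at (215,335), so the left cam is against its stop. I'll back off, lift and go to the right cam.

Call:
{"fn": "step_arm", "kwargs": {"increments": [[0.015,0,0,0,-0.06],[0.015,0,0,0,-0.06],[0.015,0,0,0.004,0],[0.015,0,0,0.006,0],[0.015,0,0,0.02,0],[0.015,0,0,0.02,0],[0.015,-0.003,-0.0288,0,-0.115],[0.015,-0.003,-0.0288,0,-0.115],[0.015,-0.003,-0.0288,0,-0.115],[0.015,-0.003,-0.0288,0,-0.115],[0.015,-0.003,-0.0288,0,-0.115],[0.015,-0.003,-0.0288,0,-0.115]]}}

```text
clock: 23.5
position: [0.6226, -0.0375, 0.2209]
ee_rot: [0.634, 0.313, -0.634, 0.313]
ft_force: [-0.1, 0.4, -0.7]
grip_width: 0.321
```

Call:
{"fn": "step_arm", "kwargs": {"increments": [[0.015,-0.003,-0.0288,0,-0.115],[0.015,-0.003,-0.0288,0,-0.115],[0.015,-0.003,-0.0288,0,-0.115],[0.015,0,0,0,-0.115],[0.015,0,0,0,-0.115],[0.015,0,0,0,-0.115],[0.015,0,0,0,-0.115],[0.015,0,0,0,-0.115],[0.015,0,0,0,-0.06],[0.015,0,0,0,0],[0.015,0,0,0,0]]}}

```text
clock: 24.42
position: [0.6139, -0.1224, 0.2206]
ee_rot: [-0.707, 0.02, 0.707, 0.02]
ft_force: [-0.4, 0.3, -1.9]
grip_width: 0.323
```

Run:
```python
from h import *
o=monitor.get_obs(); print(o["clock"],o["position"],yaw(o["ee_rot"])[0],o["ft_force"],o["torque"],o["grip_width"])
s=camera("scene");t=camera("top")
for n,p in(("s",s),("t",t)):
  for c in((.639,.1365),(.613,-.1225)): print(n,slot(p,c))
F=fine(cloud(s).reshape(-1,3));x,y,z=F.T
P=F[(z>.138)&(z<.165)&(np.hypot(x-.614,y+.122)<.02)];print(len(P),P.mean(0),P)
print(np.polyfit(P[:,1],P[:,0],1))
```

```text
24.4167 [ 0.6139 -0.1224  0.2206] -1.627138544979407 [-0.3757  0.2821 -1.9111] [0.0002 0.0175 0.0033] 0.32330946404026223
s (array([0.6407, 0.1366]), np.float64(3.0245484449449216), array([1.5293, 5.2314]), np.int64(43))
s (array([ 0.6138, -0.1234]), np.float64(1.5076941869326803), array([1.5414, 7.0012]), np.int64(43))
t (array([0.6395, 0.1355]), np.float64(3.0465461072200326), array([1.4714, 7.5145]), np.int64(58))
t (array([nan, nan]), np.float64(nan), array([nan, nan]), np.int64(61))
28 [ 0.6151 -0.1211  0.1514] [[ 0.6152 -0.1169  0.1648]
 [ 0.615  -0.1255  0.1622]
 [ 0.6171 -0.1228  0.1639]
 [ 0.6181 -0.1201  0.1645]
 [ 0.6153 -0.1172  0.1608]
 [ 0.616  -0.123   0.1585]
 [ 0.6159 -0.1203  0.1578]
 [ 0.615  -0.1174  0.1562]
 [ 0.6111 -0.1144  0.1512]
 [ 0.6126 -0.1288  0.1517]
 [ 0.6145 -0.1261  0.1533]
 [ 0.6185 -0.1234  0.1572]
 [ 0.6165 -0.1206  0.1544]
 [ 0.6157 -0.1178  0.1528]
 [ 0.6149 -0.1149  0.1513]
 [ 0.6142 -0.1264  0.1487]
 [ 0.6151 -0.1236  0.1491]
 [ 0.6151 -0.1208  0.1486]
 [ 0.6154 -0.118   0.1483]
 [ 0.6156 -0.1152  0.148 ]
 [ 0.6154 -0.1267  0.1458]
 [ 0.6157 -0.1239  0.1456]
 [ 0.6125 -0.121   0.1413]
 [ 0.6145 -0.1183  0.143 ]
 [ 0.6141 -0.1154  0.142 ]
 [ 0.6128 -0.1269  0.1386]
 [ 0.6151 -0.1242  0.1407]
 [ 0.6153 -0.1214  0.1402]]
[-0.0004  0.615 ]h.py:33: RuntimeWarning: invalid value encountered in divide
  mu=(w[:,None]*Q).sum(0)/w.sum(); C=((Q-mu)*w[:,None]).T@(Q-mu)/w.sum()
```

The left slot now reads 3.02 to 3.05, and full open is 3.04. Next I'll insert into the right slot.

Call:
{"fn": "step_arm", "kwargs": {"increments": [[0.015,0,0,-0.02,0],[0.015,0,0,-0.015,0],[0.015,0,0,-0.006,0],[0.015,0,0,-0.003,0],[0.015,0,0,-0.002,0],[0.015,0,0,-0.001,0],[0.015,0,0,0,0],[0.015,0,0,0,0]]}}

```text
clock: 25.18
position: [0.6142, -0.1226, 0.1742]
ee_rot: [0.707, -0.021, -0.706, -0.021]
ft_force: [-0.4, 0.2, -1.1]
grip_width: 0.319
```

Call:
{"fn": "step_arm", "kwargs": {"increments": [[0.015,0,0,-0.0015,0],[0.015,0,0,-0.0015,0],[0.015,0,0,-0.001,0],[0.015,0,0,0,0],[0.015,0,0,0,0]]}}

```text
clock: 25.6
position: [0.6145, -0.1226, 0.1711]
ee_rot: [0.707, -0.021, -0.706, -0.021]
ft_force: [-4.2, 1.0, 10.7]
grip_width: 0.32
```

Call:
{"fn": "step_arm", "kwargs": {"increments": [[0.015,0,0,0.0005,0.05],[0.015,0,0,0,0.08],[0.015,0,0,0,0.09],[0.015,0,0,0,0.09],[0.015,0,0,0,0.09],[0.015,0,0,0,0.09],[0.015,0,0,0,0.09],[0.015,0,0,0,0.09],[0.015,0,0,0,0.09],[0.015,0,0,0,0.09],[0.015,0,0,0,0.09],[0.015,0,0,0,0.09]]}}

```text
clock: 26.6
position: [0.6142, -0.1222, 0.1712]
ee_rot: [0.625, 0.331, -0.624, 0.331]
ft_force: [-4.9, 0.9, 7.3]
grip_width: 0.325
```

Call:
{"fn": "step_arm", "kwargs": {"increments": [[0.015,0,0,0,0.09],[0.015,0,0,0,0.09],[0.015,0,0,0,0.09],[0.015,0,0,0,0.09],[0.015,0,0,0,0.08],[0.015,0,0,0,0.06],[0.015,0,0,0,0.05],[0.015,0,0,0,0.04],[0.015,0,0,0,0.04],[0.015,0,0,0,0.03],[0.015,0,0,0,0]]}}

```text
clock: 27.52
position: [0.614, -0.1221, 0.1712]
ee_rot: [0.485, 0.515, -0.484, 0.515]
ft_force: [-3.9, 1.5, 7.5]
grip_width: 0.322
```

Run:
```python
from h import *
o=monitor.get_obs(); print(o["clock"],o["position"],yaw(o["ee_rot"])[0],o["ft_force"],o["torque"],o["grip_width"])
```

```text
27.5167 [ 0.614  -0.1221  0.1712] 0.062157862649705624 [-3.9341  1.5323  7.467 ] [ 0.6423  1.0627 -0.0556] 0.32171551613016874
```

Call:
{"fn": "step_arm", "kwargs": {"increments": [[0.015,0,0,0,0.03],[0.015,0,0,0,0.03],[0.015,0,0,0,0.03],[0.015,0,0,0,0]]}}

```text
clock: 27.85
position: [0.614, -0.1221, 0.1712]
ee_rot: [0.461, 0.537, -0.46, 0.536]
ft_force: [-3.6, 1.6, 8.3]
grip_width: 0.325
```

Run:
```python
from h import *
o=monitor.get_obs(); print(o["clock"],o["position"],yaw(o["ee_rot"])[0],o["ft_force"],o["torque"],o["grip_width"])
```

```text
27.85 [ 0.614  -0.1221  0.1712] 0.15186271493162765 [-3.5902  1.6488  8.3389] [ 0.5613  1.1982 -0.1723] 0.3248956493441792
```

Call:
{"fn": "step_arm", "kwargs": {"increments": [[0.015,0,0,0,0.03],[0.015,0,0,0,0],[0.015,0,0,0,-0.07],[0.015,0,0,0,-0.07],[0.015,0,0,0.004,0],[0.015,0,0,0.006,0],[0.015,0,0,0.02,0],[0.015,0,0,0.03,0],[0.015,0,0,0,0]]}}

```text
clock: 28.6
position: [0.6159, -0.1234, 0.2359]
ee_rot: [0.491, 0.508, -0.488, 0.512]
ft_force: [0.5, 0.2, -0.3]
grip_width: 0.317
```

Run:
```python
from h import *
o=monitor.get_obs(); print(o["clock"],o["position"],yaw(o["ee_rot"])[0],o["ft_force"],o["torque"],o["grip_width"])
s=camera("scene")
for c in((.639,.1365),(.613,-.1225)): print(slot(s,c))
F=fine(cloud(s).reshape(-1,3));x,y,z=F.T
P=F[(z>.14)&(z<.165)&(np.hypot(x-.614,y+.122)<.02)];print(len(P),P.mean(0),np.polyfit(P[:,0],P[:,1],1))
h=F[(z>.06)&(z<.078)&(abs(x-.428)<.04)&(abs(y-.128)<.04)];print("stand",rect(h))
```

```text
28.6 [ 0.6159 -0.1234  0.2359] 0.04181146751835261 [ 0.4609  0.1752 -0.2625] [-0.0629 -0.0293  0.0176] 0.31737490503638366
(array([0.6407, 0.1366]), np.float64(3.025782521749001), array([1.5461, 5.2288]), np.int64(43))
(array([ 0.6142, -0.1208]), np.float64(3.072801166316343), array([1.596 , 6.1056]), np.int64(43))
5 [ 0.623  -0.1233  0.1588] [-0.0866 -0.0694]
stand (array([0.4271, 0.1286, 0.0651, 0.0607]), np.float64(0.055788772364712566))
```

Call:
{"fn": "step_arm", "kwargs": {"increments": [[0.015,-0.0189,0.0252,0,0.0284],[0.015,-0.0189,0.0252,0,0.0284],[0.015,-0.0189,0.0252,0,0.0284],[0.015,-0.0189,0.0252,0,0.0284],[0.015,-0.0189,0.0252,0,0.0284],[0.015,-0.0189,0.0252,0,0.0284],[0.015,-0.0189,0.0252,0,0.0284],[0.015,-0.0189,0.0252,0,0.0284],[0.015,-0.0189,0.0252,0,0.0284],[0.015,-0.0185,0.0252,0,0.0284],[0.015,0,0,0,0],[0.015,0,0,0,0]]}}

```text
clock: 29.65
position: [0.4244, 0.1306, 0.2298]
ee_rot: [0.411, 0.575, -0.411, 0.575]
ft_force: [0.7, -1.1, -1.4]
grip_width: 0.321
```

Run:
```python
from h import *
o=monitor.get_obs(); print(o["clock"],o["position"],yaw(o["ee_rot"])[0],o["ft_force"])
t=camera("top")
for c in((.639,.1365),(.613,-.1225)): print(slot(t,c))
```

```text
29.65 [0.4244 0.1306 0.2298] 0.3287511024296175 [ 0.6773 -1.105  -1.3805]
(array([0.6394, 0.1355]), np.float64(3.0460191660438403), array([1.4843, 7.5369]), np.int64(58))
(array([ 0.6126, -0.1225]), np.float64(3.010789771697545), array([1.6175, 7.236 ]), np.int64(61))
```

Both slots agree with fully open. Returning the driver to the stand.

Call:
{"fn": "step_arm", "kwargs": {"increments": [[0.015,0.003,-0.0016,0,0],[0.015,0,0,-0.025,0],[0.015,0,0,-0.02,0],[0.015,0,0,-0.015,0],[0.015,0,0,-0.015,0],[0.015,0,0,0,0]]}}

```text
clock: 30.2
position: [0.4275, 0.126, 0.1523]
ee_rot: [0.412, 0.574, -0.415, 0.573]
ft_force: [-0.0, -0.8, -2.1]
grip_width: 0.318
```

Call:
{"fn": "step_arm", "kwargs": {"increments": [[0.015,0,0.001,-0.01,0],[0.015,0,0,-0.015,0],[0.015,0,0,-0.015,0],[0.015,0,0,-0.006,0],[0.015,0,0,-0.003,0],[0.015,0,0,0,0],[0.015,0,0,0,0]]}}

```text
clock: 30.78
position: [0.4289, 0.129, 0.1068]
ee_rot: [0.413, 0.574, -0.413, 0.574]
ft_force: [-0.1, 0.3, -0.8]
grip_width: 0.316
```

Call:
{"fn": "step_arm", "kwargs": {"increments": [[0.015,-0.001,0,-0.003,0],[0.015,0,0,-0.0025,0],[0.015,0,0,-0.001,0],[0.015,0,0,-0.001,0],[0.015,0,0,0,0],[0.015,0,0,0,0]]}}

```text
clock: 31.28
position: [0.4276, 0.1291, 0.1003]
ee_rot: [0.413, 0.574, -0.412, 0.574]
ft_force: [-9.1, -3.3, 22.4]
grip_width: 0.322
```

Call:
{"fn": "step_arm", "kwargs": {"increments": [[0.015,0,0,0.001,0],[0.0854,0,0,0,0],[0.0854,0,0,0,0],[0.0854,0,0,0,0],[0.0854,0,0,0,0],[0.0854,0,0,0.02,0],[0.0854,0,0,0.035,0],[0.0854,0,0,0.04,0],[0.0854,0,0,0.04,0],[0.0854,0.011,-0.0067,0,-0.11],[0.0854,0.011,-0.0067,0,-0.11],[0.0854,0.011,-0.0067,0,-0.11]]}}

```text
clock: 32.28
position: [0.461, 0.1088, 0.2353]
ee_rot: [0.503, 0.497, -0.502, 0.497]
ft_force: [0.3, 0.2, -0.0]
grip_width: 0.999
```

Call:
{"fn": "step_arm", "kwargs": {"increments": [[0.0854,0.011,-0.0067,0,-0.111],[0.0854,0.011,-0.0067,0,-0.111],[0.0854,0.011,-0.0067,0,-0.111],[0.0854,0.011,-0.0067,0,-0.111],[0.0854,0.011,-0.0067,0,-0.111],[0.0854,0.011,-0.0067,0,-0.111],[0.0854,0.011,-0.0067,0,-0.111],[0.0854,0.011,-0.0067,0,-0.111],[0.0854,0.011,-0.0067,0,-0.111],[0.0854,0.011,-0.0067,0,-0.111],[0.0854,0.011,-0.0067,0,-0.111],[0.0854,0.011,-0.0067,0,-0.111]]}}

```text
clock: 33.28
position: [0.5928, 0.0281, 0.2342]
ee_rot: [-0.702, -0.08, 0.703, -0.08]
ft_force: [-0.2, -0.0, -0.1]
grip_width: 1.0
```

Call:
{"fn": "step_arm", "kwargs": {"increments": [[0.0854,0.011,-0.0067,0,-0.111],[0.0854,0.011,-0.0067,0,-0.111],[0.0854,0.011,-0.0067,0,-0.111],[0.0854,0,0,0,0],[0.0854,0,0,0,0]]}}

```text
clock: 33.7
position: [0.6252, 0.0081, 0.2339]
ee_rot: [-0.706, 0.035, 0.707, 0.034]
ft_force: [0.3, -0.5, 0.5]
grip_width: 0.995
```

Run:
```python
from h import *
o=monitor.get_obs(); print(o["clock"],o["position"],yaw(o["ee_rot"])[0],o["ft_force"])
s=camera("scene");save(s,"s8",(90,290,130,390),3)
F=fine(cloud(s).reshape(-1,3));x,y,z=F.T
h=F[(z>.102)&(z<.116)&(abs(x-.626)<.06)&(abs(y-.008)<.04)];print("bar",rect(h),h.mean(0),len(h))
h=F[(z>.12)&(z<.158)&(abs(x-.428)<.03)&(abs(y-.125)<.03)];print("driver",rect(h),F[(abs(x-.428)<.03)&(abs(y-.125)<.03)][:,2].max())
h=F[(z>.02)&(z<.045)&(abs(x-.49)<.12)&(abs(y-.36)<.12)];print("tray",rect(h))
```

```text
33.7 [0.6252 0.0081 0.2339] -1.668738872586653 [ 0.3298 -0.4509  0.4786]
bar (array([0.6286, 0.0074, 0.014 , 0.0738]), np.float64(1.474654080914164)) [0.6314 0.0068 0.1091] 104
driver (array([0.4333, 0.1178, 0.0275, 0.0077]), np.float64(0.5725456790631377)) 0.15669444054079795
tray (array([0.4888, 0.3566, 0.2028, 0.1528]), np.float64(0.10254758106605028))
```

View pics/s8.png

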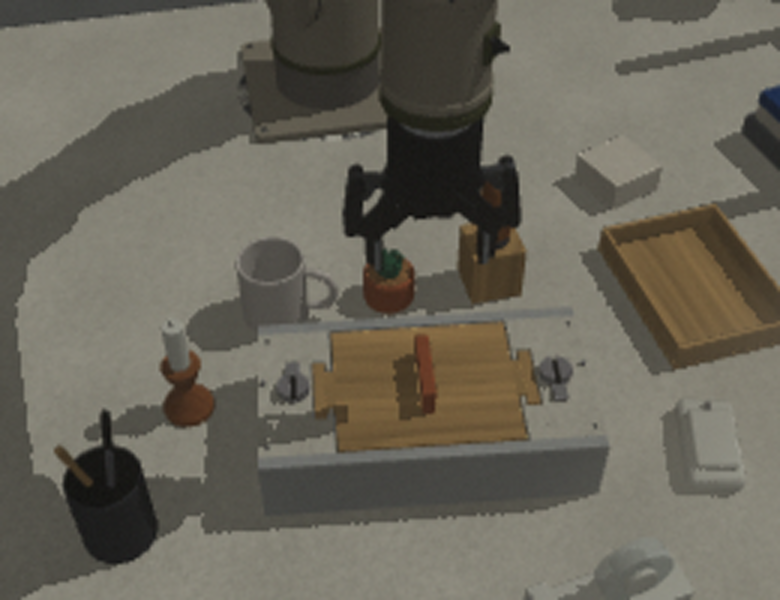

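Both tongues are clear (left at (558,390), right at (293,368)) and the driver is back in the stand. Next I'll grip the hatch.

Call:
{"fn": "step_arm", "kwargs": {"increments": [[0.0854,0.002,0,-0.03,0],[0.0854,0,0,-0.035,0],[0.0854,0,0,-0.035,0],[0.0854,0,0,-0.03,0],[0.0854,0,0,-0.018,0],[0.0854,0,0,0,0],[0.006,0,0,0,0],[0.006,0,0,0,0],[0.006,0,0,0,0],[0.006,0,0,0,0],[0.006,0,0,0,0],[0.006,0,0,0,0]], "force": 60}}

```text
clock: 34.75
position: [0.6277, 0.0081, 0.0875]
ee_rot: [0.707, -0.035, -0.706, -0.035]
ft_force: [-7.5, 3.5, 24.4]
grip_width: 0.148
```

Call:
{"fn": "step_arm", "kwargs": {"increments": [[0.006,0,0,0,0],[0.006,0,0,0,0],[0.006,0,0,0,0],[0.006,0,0,0.004,0],[0.006,0,0,0.006,0],[0.006,0,0,0.008,0],[0.006,0,0,0.01,0],[0.006,0,0,0,0]]}}

```text
clock: 35.42
position: [0.6285, 0.0083, 0.1171]
ee_rot: [0.707, -0.035, -0.705, -0.036]
ft_force: [-0.1, -0.6, -2.4]
grip_width: 0.15
```

Call:
{"fn": "step_arm", "kwargs": {"increments": [[0.006,0,0,0.015,0],[0.006,0,0,0.025,0],[0.006,0,0,0.03,0],[0.006,0,0,0.03,0],[0.006,0,0,0.03,0],[0.006,0,0,0.013,0],[0.006,-0.01,-0.018,0,0],[0.006,-0.016,-0.028,0,0],[0.006,-0.016,-0.028,0,0],[0.006,-0.016,-0.028,0,0],[0.006,-0.016,-0.028,0,0],[0.006,-0.016,-0.028,0,0]]}}

```text
clock: 36.42
position: [0.5362, -0.151, 0.2577]
ee_rot: [0.706, -0.035, -0.706, -0.036]
ft_force: [1.3, -0.9, -3.6]
grip_width: 0.147
```

Call:
{"fn": "step_arm", "kwargs": {"increments": [[0.006,-0.016,-0.028,0,0],[0.006,-0.016,-0.028,0,0],[0.006,-0.016,-0.028,0,0],[0.006,-0.016,-0.028,0,0],[0.006,-0.016,-0.028,0,0],[0.006,-0.016,-0.028,0,0],[0.006,-0.016,-0.028,0,0],[0.006,-0.006,-0.014,0,0],[0.006,0,0,0,0],[0.006,0,0,0,0]]}}

```text
clock: 37.25
position: [0.4185, -0.3605, 0.2577]
ee_rot: [0.706, -0.036, -0.706, -0.036]
ft_force: [1.3, 1.6, -4.3]
grip_width: 0.15
```

Run:
```python
from h import *
o=monitor.get_obs(); print(o["clock"],o["position"],yaw(o["ee_rot"])[0],o["ft_force"],o["grip_width"],o["joint_pos"])
s=camera("scene");t=camera("top");save(s,"s9",(90,340,40,370),2.2)
for n,p in(("s",s),("t",t)):
    F=fine(cloud(p).reshape(-1,3));x,y,z=F.T
    print("n obstacle pts",((z>.015)&(z<.1)&(abs(x-.42)<.1)&(abs(y+.36)<.13)).sum())
    h=F[(z>.04)&(z<.068)&(abs(x-.626)<.06)&(abs(y-.007)<.09)];print(len(h),n,h.mean(0) if len(h) else 0)
    for k in range(3):
        c=np.array([.626,.007])+np.array([.1,.995])*(.054*(k-1))
        q=h[np.hypot(h[:,0]-c[0],h[:,1]-c[1])<.02]
        if len(q)>10: print(n,k,c,rect(q),np.median(q[:,2]),len(q))
```

```text
37.25 [ 0.4185 -0.3605  0.2577] -1.6734591016079923 [ 1.3379  1.6355 -4.329 ] 0.14952112489443475 [-0.0585  0.1819  0.7864  1.6522 -0.1314  1.3617 -0.9265]
n obstacle pts 0
575 s [0.633  0.0112 0.0583]
s 0 [ 0.6206 -0.0467] (array([ 0.6206, -0.0457,  0.0303,  0.0388]), np.float64(1.4074069997027367)) 0.06161707993203491 97
s 1 [0.626 0.007] (array([0.6264, 0.0065, 0.0332, 0.0379]), np.float64(1.3503409170225733)) 0.06122347744069356 102
s 2 [0.6314 0.0607] (array([0.6318, 0.0606, 0.0333, 0.0378]), np.float64(1.295581265004473)) 0.06162959682911934 104
n obstacle pts 0
625 t [0.6246 0.0086 0.0598]
t 0 [ 0.6206 -0.0467] (array([ 0.6199, -0.0485,  0.0378,  0.0321]), np.float64(0.027705528529772233)) 0.061485787901996325 132
t 1 [0.626 0.007] (array([0.6262, 0.0051, 0.0334, 0.0376]), np.float64(1.4742375625196757)) 0.06120590884542221 136
t 2 [0.6314 0.0607] (array([0.632 , 0.0587, 0.0373, 0.0344]), np.float64(0.07072895627724578)) 0.06152533291731532 133
```

View pics/s9.png

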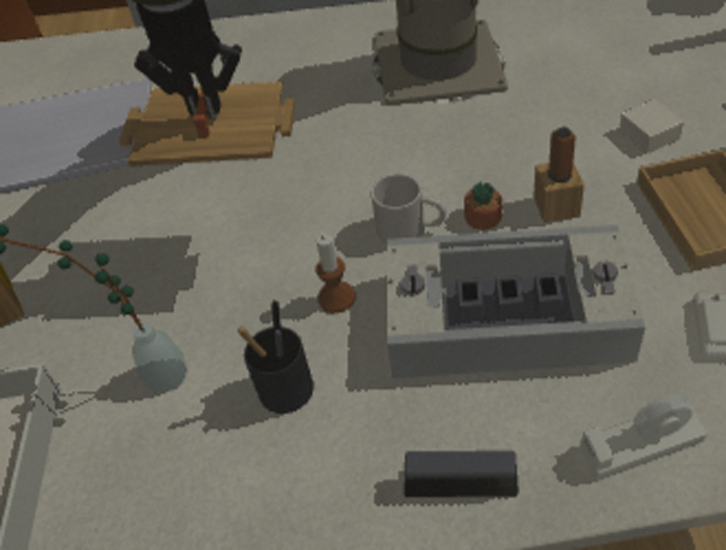

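The hatch is clear of the box and three packs are showing in the dock at (470,292), (510,290) and (548,288). The desk below the hatch is free, so I'll lay it down.

Call:
{"fn": "step_arm", "kwargs": {"increments": [[0.006,0,0,-0.025,0],[0.006,0,0,-0.035,0],[0.006,0,0,-0.035,0],[0.006,0,0,-0.035,0],[0.006,0,0,-0.035,0],[0.006,0,0,-0.03,0],[0.006,0,0,-0.02,0],[0.006,0,0,-0.012,0],[0.006,0,0,-0.006,0],[0.006,0,0,-0.003,0],[0.006,0,0,0,0],[0.006,0,0,0,0]]}}

```text
clock: 38.35
position: [0.4201, -0.36, 0.0227]
ee_rot: [0.707, -0.036, -0.706, -0.035]
ft_force: [1.2, -0.6, -3.1]
grip_width: 0.148
```

Call:
{"fn": "step_arm", "kwargs": {"increments": [[0.006,0,0,-0.002,0],[0.006,0,0,-0.001,0],[0.006,0,0,0,0],[0.006,0,0,0,0]]}}

```text
clock: 38.68
position: [0.4194, -0.3597, 0.0188]
ee_rot: [0.706, -0.035, -0.706, -0.035]
ft_force: [0.0, 0.5, -4.0]
grip_width: 0.15
```

Call:
{"fn": "step_arm", "kwargs": {"increments": [[0.006,0,0,-0.0015,0],[0.006,0,0,0,0],[0.0854,0,0,0,0],[0.0854,0,0,0,0],[0.0854,0,0,0,0],[0.0854,0,0,0,0],[0.0854,0,0,0.02,0],[0.0854,0,0,0.04,0],[0.0854,0,0,0.04,0],[0.0854,0,0,0.04,0],[0.0854,0,0,0.04,0],[0.0854,0,0,0.04,0]]}}

```text
clock: 39.68
position: [0.4188, -0.3597, 0.2391]
ee_rot: [0.706, -0.036, -0.706, -0.036]
ft_force: [0.4, 0.2, -0.5]
grip_width: 1.001
```

Call:
{"fn": "step_arm", "kwargs": {"increments": [[0.0854,0.0143,0.0224,0,0.112],[0.0854,0.0143,0.0224,0,0.112],[0.0854,0.0143,0.0224,0,0.112],[0.0854,0.0143,0.0224,0,0.112],[0.0854,0.0143,0.0224,0,0.112],[0.0854,0.0143,0.0224,0,0.112],[0.0854,0.0143,0.0224,0,0.112],[0.0854,0.0143,0.0224,0,0.112],[0.0854,0.0143,0.0224,0,0.112],[0.0854,0.0143,0.0224,0,0.112]]}}

```text
clock: 40.52
position: [0.5628, -0.1345, 0.2371]
ee_rot: [0.616, 0.347, -0.616, 0.347]
ft_force: [1.1, -0.4, -0.0]
grip_width: 1.0
```

Call:
{"fn": "step_arm", "kwargs": {"increments": [[0.0854,0.0143,0.0224,0,0.112],[0.0854,0.0143,0.0224,0,0.112],[0.0854,0.0143,0.0224,0,0.112],[0.0854,0.0143,0.0224,0,0.112],[0.0854,0,0,0,0],[0.0854,0,0,0,0]]}}

```text
clock: 41.02
position: [0.6198, -0.0444, 0.2364]
ee_rot: [-0.524, -0.474, 0.525, -0.474]
ft_force: [-1.1, -0.5, 0.1]
grip_width: 0.999
```

```bash
cat > chk.py <<'E'
from h import *
o=monitor.get_obs(); print(o["clock"],o["position"],yaw(o["ee_rot"])[0],o["ft_force"],o["grip_width"])
s=camera("scene");t=camera("top")
for n,p in(("s",s),("t",t)):
    F=fine(cloud(p).reshape(-1,3));x,y,z=F.T
    h=F[(z>.054)&(z<.068)&(abs(x-.626)<.04)&(abs(y-.007)<.09)]
    for k in range(3):
        c=np.array([.626,.007])+np.array([.1,.995])*(.054*(k-1))
        q=h[np.hypot(h[:,0]-c[0],h[:,1]-c[1])<.032]
        if len(q)>10: print(n,"pack",k,*rect(q),np.median(q[:,2]),len(q))
    h=F[(z>.02)&(z<.042)&(abs(x-.48)<.14)&(abs(y-.37)<.13)]
    if len(h)>20: print(n,"tray",*rect(h),len(h))
    h=F[(z>.005)&(z<.02)&(abs(x-.42)<.13)&(abs(y+.36)<.15)]
    if len(h)>20: print(n,"hatch",*rect(h),np.percentile(h[:,2],[5,50,95]))
    q=F[(z>.01)&(z<.045)&(np.hypot(x-.43,y-.01)<.06)]
    if len(q)>20: print(n,"planter",circ(q,.03)[0])
E
python3 chk.py
```

```text
41.0167 [ 0.6198 -0.0444  0.2364] -0.10058835819866624 [-1.1196 -0.5369  0.0603] 0.9987812641916185
s pack 0 [ 0.6232 -0.0449  0.0329  0.0468] 1.4025133080416616 0.06117975472800691 148
s pack 1 [0.6281 0.0076 0.0337 0.048 ] 1.4741056028876622 0.061190299724771025 150
s pack 2 [0.6341 0.0612 0.034  0.0452] 1.450137685709167 0.061225536896845734 145
s tray [0.4899 0.3567 0.2043 0.1541] 0.11145126928186334 636
s hatch [ 0.4182 -0.3425  0.342   0.2059] 1.1785735514571332 [0.0064 0.0095 0.0125]
s planter [0.428  0.0039]
t tray [0.4868 0.3548 0.2009 0.1524] 0.10494331917079351 723
t hatch [ 0.4207 -0.3555  0.2581  0.2885] 0.0015282621435859138 [0.0062 0.0098 0.0136]
```

Call:
{"fn": "step_arm", "kwargs": {"increments": [[0.0854,0.002,-0.0006,-0.03,0],[0.0854,0,0,-0.04,0],[0.0854,0,0,-0.04,0],[0.0854,0,0,-0.04,0],[0.0854,0,0,-0.03,0],[0.0854,0,0,-0.015,0],[0.0854,0,0,-0.005,0],[0.0854,0,0,0,0],[0.038,0,0,0,0],[0.038,0,0,0,0],[0.038,0,0,0,0],[0.038,0,0,0,0]], "force": 40}}

```text
clock: 42.12
position: [0.6224, -0.0467, 0.0388]
ee_rot: [0.526, 0.473, -0.524, 0.474]
ft_force: [-1.1, -0.4, 2.7]
grip_width: 0.534
```

Call:
{"fn": "step_arm", "kwargs": {"increments": [[0.038,0,0,0,0],[0.038,0,0,0,0],[0.038,0,0,0.005,0],[0.038,0,0,0.01,0],[0.038,0,0,0.02,0],[0.038,0,0,0.03,0],[0.038,0,0,0.04,0],[0.038,0,0,0.04,0],[0.038,0,0,0.035,0],[0.038,0,0,0,0]]}}

```text
clock: 42.95
position: [0.6246, -0.0473, 0.2264]
ee_rot: [0.529, 0.471, -0.522, 0.476]
ft_force: [0.4, -0.7, -0.8]
grip_width: 0.53
```

Call:
{"fn": "step_arm", "kwargs": {"increments": [[0.038,-0.01,0.032,0,0.015],[0.038,-0.01,0.032,0,0.015],[0.038,-0.01,0.032,0,0.015],[0.038,-0.01,0.032,0,0.015],[0.038,-0.01,0.032,0,0.015],[0.038,-0.01,0.032,0,0.015],[0.038,-0.01,0.032,0,0.015],[0.038,-0.01,0.032,0,0.015],[0.038,-0.01,0.032,0,0.015],[0.038,-0.01,0.032,0,0.015],[0.038,-0.01,0.032,0,0.015],[0.038,-0.01,0.032,0,0.015]]}}

```text
clock: 43.95
position: [0.5008, 0.3387, 0.2179]
ee_rot: [0.481, 0.519, -0.48, 0.519]
ft_force: [0.7, 0.2, 0.2]
grip_width: 0.528
```

Call:
{"fn": "step_arm", "kwargs": {"increments": [[0.038,-0.01,0.032,0,0.015],[0.038,-0.009,0.032,0,0.013],[0.038,0,0,0,0],[0.038,0,0,0,0]]}}

```text
clock: 44.28
position: [0.481, 0.4035, 0.2172]
ee_rot: [0.472, 0.527, -0.472, 0.526]
ft_force: [-0.4, -0.8, -1.2]
grip_width: 0.532
```

```bash
python3 chk.py
```

```text
44.2833 [0.481  0.4035 0.2172] 0.10898612362166145 [-0.4362 -0.7619 -1.2015] 0.5316436525702369
s pack 1 [0.6276 0.0076 0.0338 0.0464] 1.4630838444002603 0.06096035565991209 148
s pack 2 [0.6329 0.061  0.0337 0.0453] 1.450655271067024 0.061327694712585146 144
s tray [0.4886 0.3562 0.2063 0.1527] 0.10287854541051987 620
s hatch [ 0.4431 -0.34    0.2612  0.2097] 1.5541467762919392 [0.0064 0.0094 0.0123]
s planter [0.4265 0.0094]
t pack 1 [0.6252 0.0055 0.0338 0.0459] 1.4749602112814686 0.0611893534174055 185
t pack 2 [0.6298 0.0594 0.0343 0.047 ] 1.481343408940225 0.06165861281608698 182
t tray [0.4867 0.3549 0.2008 0.1525] 0.10710464084296095 726
t hatch [ 0.4207 -0.359   0.2558  0.2944] 0.008854486314673858 [0.0061 0.0098 0.0136]
t planter [0.4288 0.0068]
```

Call:
{"fn": "step_arm", "kwargs": {"increments": [[0.038,0.002,-0.003,-0.03,0],[0.038,0,0,-0.04,0],[0.038,0,0,-0.04,0],[0.038,0,0,-0.035,0],[0.038,0,0,-0.02,0],[0.038,0,0,-0.012,0],[0.038,0,0,-0.005,0],[0.038,0,0,-0.003,0],[0.038,0,0,0,0],[0.038,0,0,0,0]]}}

```text
clock: 45.22
position: [0.4854, 0.3989, 0.0337]
ee_rot: [0.474, 0.525, -0.472, 0.526]
ft_force: [0.1, 0.7, -0.9]
grip_width: 0.531
```

Call:
{"fn": "step_arm", "kwargs": {"increments": [[0.038,0,0,-0.002,0],[0.038,0,0,-0.001,0],[0.038,0,0,0,0],[0.0854,0,0,0,0],[0.0854,0,0,0,0],[0.0854,0,0,0,0],[0.0854,0,0,0,0],[0.0854,0,0,0.02,0],[0.0854,0,0,0.04,0],[0.0854,0,0,0.04,0],[0.0854,0,0,0.04,0],[0.0854,0,0,0.04,0]]}}

```text
clock: 46.22
position: [0.4842, 0.3981, 0.211]
ee_rot: [0.473, 0.526, -0.473, 0.526]
ft_force: [1.1, 1.3, 0.3]
grip_width: 1.001
```

Call:
{"fn": "step_arm", "kwargs": {"increments": [[0.0854,0.0109,-0.0301,0,-0.016],[0.0854,0.0109,-0.0301,0,-0.016],[0.0854,0.0109,-0.0301,0,-0.016],[0.0854,0.0109,-0.0301,0,-0.016],[0.0854,0.0109,-0.0301,0,-0.016],[0.0854,0.0109,-0.0301,0,-0.016],[0.0854,0.0109,-0.0301,0,-0.016],[0.0854,0.0109,-0.0301,0,-0.016],[0.0854,0.0109,-0.0301,0,-0.016],[0.0854,0.0109,-0.0301,0,-0.016],[0.0854,0.0109,-0.0301,0,-0.016],[0.0854,0.0109,-0.0301,0,-0.016]]}}

```text
clock: 47.22
position: [0.6156, 0.0356, 0.2091]
ee_rot: [0.522, 0.478, -0.521, 0.478]
ft_force: [0.7, 0.7, 0.2]
grip_width: 0.997
```

Call:
{"fn": "step_arm", "kwargs": {"increments": [[0.0854,0.0102,-0.0308,0,-0.017],[0.0854,0,0,0,0],[0.0854,0,0,0,0]]}}

```text
clock: 47.47
position: [0.6256, 0.0038, 0.2089]
ee_rot: [-0.526, -0.472, 0.527, -0.472]
ft_force: [-0.8, 0.8, 0.1]
grip_width: 0.999
```

```bash
python3 chk.py
python3 - <<'E'
from h import *
s=camera("scene");save(s,"s10",(90,290,130,410),2.5)
E
```

```text
47.4667 [0.6256 0.0038 0.2089] -0.10808003070062065 [-0.7728  0.7745  0.1062] 0.998947003658262
s pack 1 [0.6282 0.0075 0.0339 0.0493] 1.4510046778020425 0.061051965327792335 147
s pack 2 [0.633  0.0612 0.034  0.0465] 1.4455013885674481 0.061238412275678056 145
s tray [0.4889 0.3562 0.2031 0.1535] 0.11141475068541563 664
s hatch [ 0.4392 -0.3483  0.2323  0.2621] 0.05850289553896399 [0.0065 0.0094 0.0123]
s planter [0.426  0.0095]
t tray [0.4865 0.3545 0.201  0.1519] 0.11117104647853816 748
t hatch [ 0.4233 -0.3602  0.2545  0.2978] 0.004481976839373212 [0.0062 0.0098 0.0136]
```

View pics/s10.png

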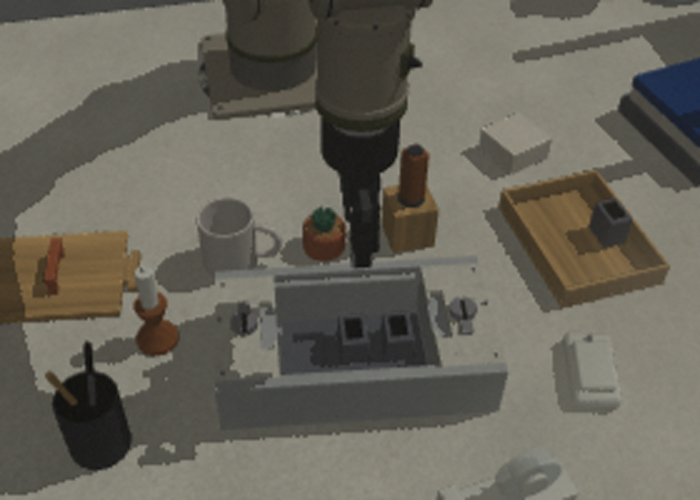

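One pack stands in the tray at (610,222), two remain in the dock, and the hatch lies flat. Next is pack 1.

Call:
{"fn": "step_arm", "kwargs": {"increments": [[0.0854,0.001,0.003,-0.03,0.007],[0.0854,0,0,-0.04,0],[0.0854,0,0,-0.04,0],[0.0854,0,0,-0.035,0],[0.0854,0,0,-0.02,0],[0.0854,0,0,-0.007,0],[0.0854,0,0,0,0],[0.0854,0,0,0,0],[0.038,0,0,0,0],[0.038,0,0,0,0],[0.038,0,0,0,0],[0.038,0,0,0,0]]}}

```text
clock: 48.62
position: [0.6273, 0.0095, 0.0385]
ee_rot: [0.524, 0.475, -0.523, 0.476]
ft_force: [-1.3, 0.2, 1.8]
grip_width: 0.529
```

Call:
{"fn": "step_arm", "kwargs": {"increments": [[0.038,0,0,0,0],[0.038,0,0,0,0],[0.038,0,0,0.005,0],[0.038,0,0,0.01,0],[0.038,0,0,0.02,0],[0.038,0,0,0.03,0],[0.038,0,0,0.04,0],[0.038,0,0,0.04,0],[0.038,0,0,0.03,0],[0.038,0,0,0,0]]}}

```text
clock: 49.45
position: [0.6294, 0.009, 0.2205]
ee_rot: [0.527, 0.473, -0.521, 0.477]
ft_force: [1.3, -0.3, -1.4]
grip_width: 0.527
```

Call:
{"fn": "step_arm", "kwargs": {"increments": [[0.038,-0.0126,0.0314,0,0.018],[0.038,-0.0126,0.0314,0,0.018],[0.038,-0.0126,0.0314,0,0.018],[0.038,-0.0126,0.0314,0,0.018],[0.038,-0.0126,0.0314,0,0.018],[0.038,-0.0126,0.0314,0,0.018],[0.038,-0.0126,0.0314,0,0.018],[0.038,-0.0126,0.0314,0,0.018],[0.038,-0.0126,0.0314,0,0.018],[0.038,-0.0126,0.0314,0,0.018],[0.038,-0.0126,0.0314,0,0.02],[0.038,0,0,0,0]]}}

```text
clock: 50.45
position: [0.4831, 0.3624, 0.2122]
ee_rot: [0.471, 0.529, -0.47, 0.526]
ft_force: [-0.8, 0.5, -2.0]
grip_width: 0.532
```

```bash
python3 chk.py
```

```text
50.45 [0.4831 0.3624 0.2122] 0.11374672870918687 [-0.8337  0.5088 -1.9905] 0.5318582692051308
s pack 2 [0.6337 0.061  0.0332 0.0464] 1.476163294303912 0.06160750325708436 146
s tray [0.4879 0.3565 0.206  0.1526] 0.10607861642111589 663
s hatch [ 0.4289 -0.342   0.2761  0.2287] 1.5054183851945413 [0.0064 0.0094 0.0126]
s planter [0.4263 0.0092]
t pack 2 [0.6298 0.0593 0.0341 0.0461] 1.463343236290434 0.06125484783213864 182
t tray [0.4868 0.3539 0.2013 0.1508] 0.10940942367409959 667
t hatch [ 0.4217 -0.3586  0.2973  0.2529] 1.5620015036110189 [0.0062 0.0098 0.0135]
t planter [0.4288 0.0068]
```

Call:
{"fn": "step_arm", "kwargs": {"increments": [[0.038,0,0,-0.03,0],[0.038,0,0,-0.04,0],[0.038,0,0,-0.03,0],[0.038,0,0,0,0],[0.038,0,0,0,0]]}}

```text
clock: 50.97
position: [0.488, 0.353, 0.1117]
ee_rot: [0.473, 0.525, -0.475, 0.525]
ft_force: [0.3, 0.1, -0.1]
grip_width: 0.529
```

Now lower to about .031 and release, then go up and over to pack 2 at (.632,.061).

Call:
{"fn": "step_arm", "kwargs": {"increments": [[0.038,0,0,-0.03,0],[0.038,0,0,-0.025,0],[0.038,0,0,-0.015,0],[0.038,0,0,-0.006,0],[0.038,0,0,-0.003,0],[0.038,0,0,-0.001,0],[0.038,0,0,0,0],[0.038,0,0,0,0]]}}

```text
clock: 51.63
position: [0.4887, 0.3553, 0.0337]
ee_rot: [0.474, 0.525, -0.473, 0.525]
ft_force: [-0.3, -0.4, -1.7]
grip_width: 0.53
```

Call:
{"fn": "step_arm", "kwargs": {"increments": [[0.0854,0,0,-0.001,0],[0.0854,0,0,0,0],[0.0854,0,0,0,0],[0.0854,0,0,0,0],[0.0854,0,0,0.02,0],[0.0854,0,0,0.04,0],[0.0854,0,0,0.04,0],[0.0854,0,0,0.04,0],[0.0854,0,0,0.04,0]]}}

```text
clock: 52.38
position: [0.4877, 0.3544, 0.2132]
ee_rot: [0.474, 0.525, -0.474, 0.525]
ft_force: [1.2, 0.3, -0.9]
grip_width: 1.001
```

Call:
{"fn": "step_arm", "kwargs": {"increments": [[0.0854,0.0143,-0.0292,0,-0.02],[0.0854,0.0143,-0.0292,0,-0.02],[0.0854,0.0143,-0.0292,0,-0.02],[0.0854,0.0143,-0.0292,0,-0.02],[0.0854,0.0143,-0.0292,0,-0.02],[0.0854,0.0143,-0.0292,0,-0.02],[0.0854,0.0143,-0.0292,0,-0.02],[0.0854,0.0143,-0.0292,0,-0.02],[0.0854,0.0143,-0.0292,0,-0.02],[0.0854,0.0143,-0.0292,0,-0.02],[0.0854,0,0,0,0],[0.0854,0,0,0,0]]}}

```text
clock: 53.38
position: [0.6313, 0.0602, 0.211]
ee_rot: [-0.524, -0.474, 0.525, -0.474]
ft_force: [0.2, 0.7, -0.0]
grip_width: 1.0
```

```bash
python3 chk.py
```

```text
53.3833 [0.6313 0.0602 0.211 ] -0.10106350122408497 [ 0.2356  0.6609 -0.006 ] 1.000398688162151
s pack 2 [0.6329 0.061  0.0335 0.0467] 1.4910650121834503 0.061226785049003585 146
s tray [0.4896 0.3564 0.2047 0.1549] 0.09628392605072478 740
s hatch [ 0.4298 -0.3415  0.2392  0.2579] 0.012557058372265006 [0.0063 0.0094 0.0125]
s planter [0.4259 0.0093]
t pack 2 [0.6293 0.0454 0.009  0.043 ] 1.5661224790818076 0.06044627557848892 46
t tray [0.4865 0.3547 0.2011 0.1518] 0.10739937787422707 804
t hatch [ 0.421  -0.3597  0.2606  0.2955] 0.008925260860940015 [0.0061 0.0097 0.0136]
t planter [0.4289 0.006 ]
```

Call:
{"fn": "step_arm", "kwargs": {"increments": [[0.0854,0.001,0.001,-0.03,0],[0.0854,0,0,-0.04,0],[0.0854,0,0,-0.04,0],[0.0854,0,0,-0.035,0],[0.0854,0,0,-0.02,0],[0.0854,0,0,-0.009,0],[0.0854,0,0,0,0],[0.0854,0,0,0,0],[0.038,0,0,0,0],[0.038,0,0,0,0],[0.038,0,0,0,0],[0.038,0,0,0,0]]}}

```text
clock: 54.48
position: [0.6329, 0.064, 0.0385]
ee_rot: [0.524, 0.475, -0.523, 0.476]
ft_force: [-0.5, 1.0, 2.8]
grip_width: 0.531
```

Call:
{"fn": "step_arm", "kwargs": {"increments": [[0.038,0,0,0,0],[0.038,0,0,0,0],[0.038,0,0,0.005,0],[0.038,0,0,0.01,0],[0.038,0,0,0.02,0],[0.038,0,0,0.03,0],[0.038,0,0,0.04,0],[0.038,0,0,0.04,0],[0.038,0,0,0.03,0],[0.038,0,0,0,0]]}}

```text
clock: 55.32
position: [0.6347, 0.0636, 0.2206]
ee_rot: [0.527, 0.473, -0.52, 0.477]
ft_force: [0.6, -0.1, -1.5]
grip_width: 0.528
```

```bash
python3 chk.py
```

```text
55.3167 [0.6347 0.0636 0.2206] -0.09755109458894433 [ 0.6499 -0.06   -1.4987] 0.5276633115205096
s tray [0.4889 0.3565 0.2035 0.1535] 0.10710739555021351 728
s hatch [ 0.4437 -0.3526  0.2582  0.2277] 0.24362108296194568 [0.0064 0.0093 0.0124]
s planter [0.4262 0.0096]
t tray [0.4868 0.3546 0.2011 0.1517] 0.10738002002205355 811
t hatch [ 0.4221 -0.3567  0.2942  0.2531] 1.5619469088086724 [0.0062 0.0098 0.0136]
t planter [0.4281 0.0066]
```

Call:
{"fn": "step_arm", "kwargs": {"increments": [[0.038,-0.0174,0.0307,0,0.026],[0.038,-0.0174,0.0307,0,0.026],[0.038,-0.0174,0.0307,0,0.026],[0.038,-0.0174,0.0307,0,0.026],[0.038,-0.0174,0.0307,0,0.026],[0.038,-0.0174,0.0307,0,0.026],[0.038,-0.0174,0.0307,0,0.026],[0.038,-0.0174,0.0307,0,0.026],[0.038,0,0,-0.03,0],[0.038,0,0,-0.04,0],[0.038,0,0,-0.03,0],[0.038,0,0,0,0]]}}

```text
clock: 56.42
position: [0.4884, 0.3066, 0.1046]
ee_rot: [0.467, 0.528, -0.476, 0.526]
ft_force: [-1.9, -1.1, -1.9]
grip_width: 0.533
```

Call:
{"fn": "step_arm", "kwargs": {"increments": [[0.038,0,0,0,0],[0.038,0,0,0,0]]}}

```text
clock: 56.58
position: [0.4933, 0.3095, 0.1135]
ee_rot: [0.472, 0.527, -0.471, 0.527]
ft_force: [0.6, 0.7, -1.0]
grip_width: 0.527
```

```bash
python3 chk.py
```

```text
56.5833 [0.4933 0.3095 0.1135] 0.11064613148463806 [ 0.5589  0.6852 -0.9951] 0.5273185212670609
s tray [0.4889 0.357  0.2045 0.1529] 0.10555724438108403 637
s hatch [ 0.43   -0.3269  0.2904  0.1825] 1.2704905591104005 [0.0064 0.0094 0.0124]
s planter [0.426  0.0092]
t tray [0.491  0.3117 0.2003 0.0677] 0.0909017523890803 336
t hatch [ 0.4334 -0.3589  0.3015  0.2264] 1.5489797111449675 [0.0062 0.0098 0.0136]
t planter [0.4289 0.0068]
```

Call:
{"fn": "step_arm", "kwargs": {"increments": [[0.038,0,0,-0.03,0],[0.038,0,0,-0.025,0],[0.038,0,0,-0.015,0],[0.038,0,0,-0.006,0],[0.038,0,0,-0.004,0],[0.038,0,0,-0.002,0],[0.038,0,0,0,0],[0.038,0,0,0,0]]}}

```text
clock: 57.35
position: [0.4934, 0.3098, 0.0313]
ee_rot: [0.472, 0.527, -0.471, 0.527]
ft_force: [-0.8, 0.1, -0.2]
grip_width: 0.53
```

Call:
{"fn": "step_arm", "kwargs": {"increments": [[0.0854,0,0,-0.001,0],[0.0854,0,0,0,0],[0.0854,0,0,0,0],[0.0854,0,0,0,0],[0.0854,0,0,0.02,0],[0.0854,0,0,0.04,0],[0.0854,0,0,0.04,0],[0.0854,0,0,0.04,0],[0.0854,0,0,0.04,0],[0.0854,0,0,0.04,0]]}}

```text
clock: 58.18
position: [0.4924, 0.3091, 0.2514]
ee_rot: [0.472, 0.527, -0.471, 0.527]
ft_force: [-0.2, 0.3, -0.0]
grip_width: 0.998
```

Call:
{"fn": "step_arm", "kwargs": {"increments": [[0.0854,-0.025,0.03,0,0.05],[0.0854,-0.025,0.03,0,0.05],[0.0854,-0.025,0.03,0,0.05],[0.0854,-0.025,0.03,0,0.05],[0.0854,-0.025,0.03,0,0.05],[0.0854,-0.025,0.03,0,0.05],[0.0854,-0.025,0.03,0,0.05],[0.0854,-0.025,0.03,0,0.05],[0.0854,0,0,0,0],[0.0854,0,0,0,0]]}}

```text
clock: 59.02
position: [0.29, 0.5511, 0.2486]
ee_rot: [0.356, 0.611, -0.356, 0.611]
ft_force: [2.0, -0.3, 0.2]
grip_width: 1.0
```

```bash
python3 chk.py
python3 - <<'E'
from h import *
s=camera("scene");t=camera("top");save(s,"s11",s=1.5);save(t,"t11",s=1.5)
for c in((.639,.1365),(.613,-.1225)): print([slot(p,c)[:2] for p in(s,t)])
for p in(s,t):
    F=fine(cloud(p).reshape(-1,3));x,y,z=F.T
    for q,c in(("mug",0),("pen_cup",0),("mouse",0),("notes",0),("bud_vase",0)):
        d=regions_of(p,q)[:1]
        if d: P=fine(cloud(p)[d[0]["region"]]); print(q,round(d[0]["p"],2),np.median(P,0))
E
```

```text
59.0167 [0.29   0.5511 0.2486] 0.5160006143994895 [ 2.0446 -0.255   0.1776] 1.0003334433107927
s tray [0.489  0.356  0.2045 0.1542] 0.10984637350757594 781
s hatch [ 0.4264 -0.3414  0.3235  0.1852] 1.245822630039378 [0.0065 0.0094 0.0125]
s planter [0.4262 0.0094]
t tray [0.4867 0.3541 0.2004 0.1523] 0.10971984006628355 840
t hatch [ 0.4204 -0.3571  0.2948  0.2562] 1.5625304074035087 [0.0061 0.0097 0.0136]
t planter [0.4287 0.0069]
[(array([0.6407, 0.1366]), np.float64(3.029301060313665)), (array([0.6394, 0.1355]), np.float64(3.0456168163055404))]
[(array([ 0.614 , -0.1208]), np.float64(3.0765479730298835)), (array([ 0.6127, -0.1225]), np.float64(3.014034022613979))]
mug 0.58 [ 0.4482 -0.1183  0.0538]
pen_cup 0.97 [ 0.7112 -0.3008  0.0914]
mouse 0.83 [0.7155 0.281  0.0257]
notes 0.75 [0.303  0.3243 0.0371]
bud_vase 0.79 [ 0.6506 -0.4626  0.0747]
mug 0.59 [ 0.435  -0.1262  0.0079]
pen_cup 0.87 [ 0.6817 -0.2992  0.094 ]
mouse 0.89 [0.6944 0.2808 0.0254]
notes 0.56 [0.2853 0.3227 0.0388]
bud_vase 0.83 [ 0.6329 -0.4649  0.0827]
```

View pics/s11.png

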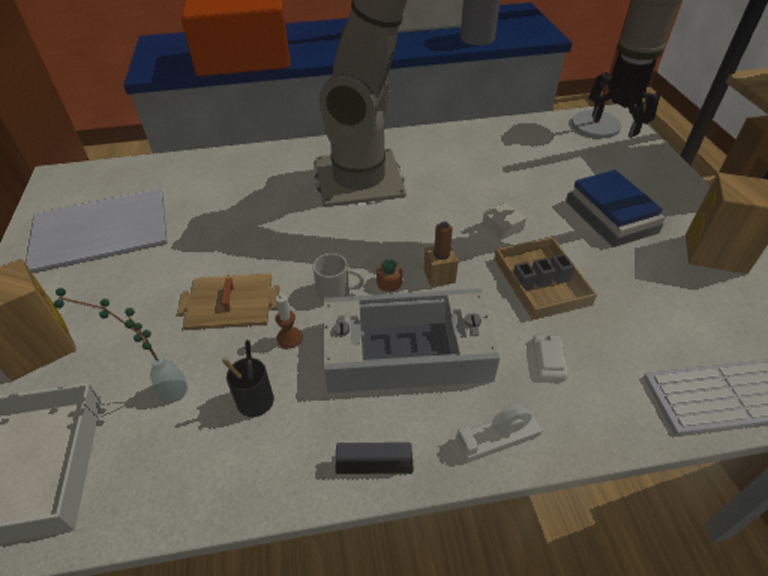

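View pics/t11.png

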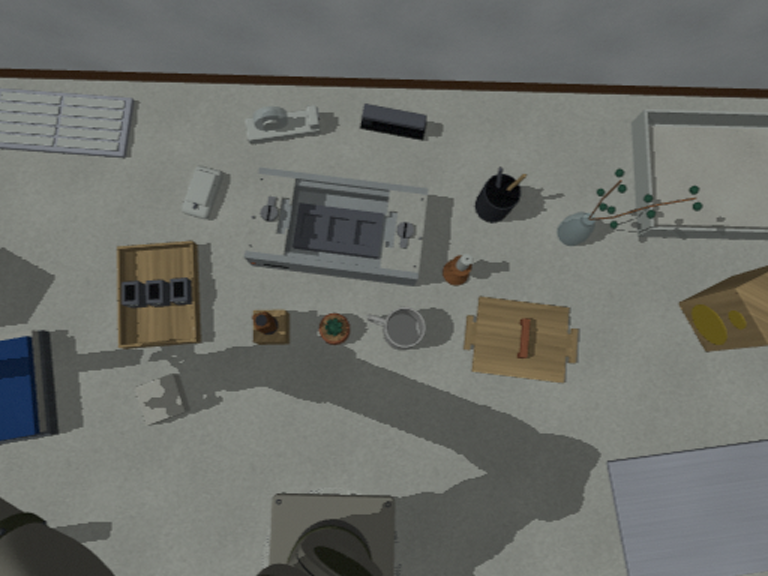

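Everything is in place: three packs in the tray at (545,268), empty wells, hatch flat with its handle up, driver in the stand, both cams open, and the other items where they were. Handing in.

```bash
python3 -c "
from workcell import ticket
print(ticket.hand_in())"
```

```text
the job is handed in; nothing more can be done
None
```

The job is done and handed in at about 59 s on the robot's clock, well under the 210 s limit.

- **Ornaments:** I stood the planter and the candlestick upright on the desk before anything else.
- **Latches:** I turned both cams anticlockwise with the screwdriver until the torque rose at the stop, to about 0.23 N m on the left. On the right it read 0.17 N m, and I pushed 0.03 rad further without reading it again.
- **Screwdriver:** It went back into its stand before I lifted the hatch.
- **Hatch:** I lifted it straight up without it catching and laid it flat on the desk, handle up.
- **Packs:** All three battery packs stand in the tray and the dock is empty.

**Last checks:** Fully open should read about 3.04 rad.

| Cam | Scene camera | Top camera |
|---|---|---|
| Left | 3.03 | 3.05 |
| Right | 3.08 | 3.01 |

The two cameras disagree a little on the right cam, but their mean matches fully open. The mug, pen cup, mouse, notes and vase had not moved beyond measurement noise. I noticed no knock to the tray or planter. No check failed.

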